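# Move the vehicle's battery packs into the charging case and lock it

### The arm

A 6-joint arm with a two-finger parallel gripper is mounted at the origin on the work surface. World frame = base frame: x ahead of the robot, y to its left, z up, the work surface at z = 0. Lengths are in m, angles in rad, forces in N, time in s.
With the tool pointing down it reaches from about 0.225 to 0.725 m from the base axis. Payload 3.1 kg.
Tool frame: the origin (TCP) lies midway between the tips of the shut fingers; the grasp point (between the pads) lies 19 mm behind it; z points along the fingers, y is the line along which they close (so a half turn about z gives the same grasp; the last joint's range is limited). The gripper opens to 85 mm and grips with 20 to 120 N. Pads are 22 mm wide; open, the fingers measure 114 mm over their backs; the gripper's body (76 mm by 85 mm) begins 54 mm behind the grasp point. The pads swing forward as they close: fully open they stand 13 mm farther back than shut.
Start: joints at [1.001, 0.048, 0.099, 1.622, 0, 1.443], TCP at [0.224, 0.475, 0.231] pointing down, gripper open.
Joint ranges: [-2.91, 2.91], [-0.99, 1.94], [-1.21, 1.42], [-2.12, 2.29], [-1.49, 1.47], [-3.14, 3.14]. Speed limits (rad/s): [2.79, 2.79, 3.14, 3.14, 3.14, 3.14].

### API

Orientations are given as a unit quaternion [w, x, y, z].
In Python, from workcell import get_state, camera, camera_model, hand_in gives the robot as it stands.
- The arm moves only by the tool apply_moves, never from a script. Its argument "series" is a list of rows, each an object with "gripper": the finger opening in m, from 0 to 0.0854; "travel": the shift along the tool's x, y, z in m, a list of three; "twist": the turn, a rotation vector about the tool's x, y, z in degrees, a list of three. A call has 1 to 10 rows; each row shifts and turns the commanded pose from where the row before left it, along the tool's axes as they then stand; what a row does not reach is not made up. A row lasts 1/10 s, in which the tool goes at most 50 mm and 8.59 degrees, less where a joint would pass 70% of its speed; a pose out of reach is approached as far as the arm can. A call with a gripper value outside its range is refused whole. The fingers move at their own pace and stop on an object; the grip force is fixed at half the most. Time passes only in rows, so rows that do not move let the fingers close. It gives the time, the measured TCP pose, the force, the opening and the grip force at its end, in the units of the state.
- get_state(): the state, without advancing time (a new reading comes with each control period).
- camera(name): name is "side" or "top" or "wrist"; returns (picture, depth): 480x640x3 uint8, red, green, blue; 480x640 float32, m along the optical axis (not along the pixel's ray), 0 where there is no reading.
- camera_model(name): a dict with "fovy" (degrees; the focal length in pixels is half the picture's height over the tangent of half this angle, whatever the lens; pixels are square), "cx", "cy" (the principal point, pixels), "R" (3x3) and "t" (3): a world point X has camera coordinates R X + t. Camera axes: x right, y down, z forward; pixel columns grow to the right and rows downward; lengths in m; the calibration is good to about 2 mm. The wrist camera is an equidistant fisheye: a pixel r from the principal point sees the ray r / f radians off the axis. A picture is of the moment at which its call begins: read the wrist's pose just before it. camera_model takes no time and is no camera call; for the wrist camera it gives the pose at the moment of the call.
- hand_in(): hands the job in; it is judged then, once.
The state is a dict: "time_s": time; "joints": joint angles; "dq": joint speeds; "tau": joint torques, N m; "position": TCP position; "tool_rot": TCP orientation; "contact_force": force on the tool from outside, world axes, zero at the start; "torque": the same for the moment, N m; "opening": finger opening in m; "finger_force": force on a finger pad.
Only numpy, scipy, OpenCV 4.12 (cv2) and the standard library are available. Lean on these libraries where they do the work, as an engineer would, in place of code of your own. Each camera call takes 0.05 s, during which the arm holds its last target. There are 200 camera calls.

### The job

Swing aside the two keepers that bar the side of the small underwater vehicle, draw every battery pack straight out of its roofed-over bay by the fin, and lay the packs flat on the floor of the open aluminium charging case, side by side and not on top of one another. Once all are in, swing the case's lid fully shut, and only then turn both turnbuttons a quarter turn so that they point squarely over the lid. Finish by swinging both keepers fully back across the vehicle's empty bays, and leave the other things on the bench where they are.

Things in the scene. Friction and masses are not known exactly. Their poses are not given: they have to be found in the camera images.
- vehicle: black underwater vehicle, fixed; 124 mm deep (x), 200 wide (y), roof top at 52 mm; origin at centre of underside on the bench. In its -x face (x = -62) three bays at y = -62, 0, 62: 54 wide, 40 high, 107 deep, floor at z = 4, closed but for that face. Packs slide along x only; clear of the bay once their centre is beyond x = -115. Deck parts to 89 mm high behind x = -10; thrusters at y = +-129, 58 high
- case: aluminium charging case, fixed; outside 190 (x) x 270 (y) x 60 mm high, walls and floor 5 mm; origin at centre of its underside on the bench. Lid hinged along the +x rim, two turnbuttons outside the -x wall. A pack with its fin (136 mm) goes along x; three go side by side along y at 85 mm spacing
- lid (a joint): angle of the case's lid, rad: 0 = fully shut, grows as it opens; starts at 1.75 to 2.0, a little past upright; stiff hinge (0.45 N m) that stays where it is left. Lid plate 190 x 270 x 6 mm, top at 66 mm when shut
- lid_edge (a point): middle of the lid's free edge, at the outer edge of the black lip (60 mm wide, extends 16 mm beyond the plate), 206 mm from the hinge line. A push behind the lid brings it down; a press on top shuts it
- lid_hinge (a point): middle of the lid's hinge line: case x = 95, y = 0, z = 60 mm
- pack_a_mid (a point): battery pack A (packs are alike; one may be absent): grey brick 100 x 50 x 36 mm high, about 0.2 kg, with a black upright pull fin on its -x end: 16 mm thick, 36 high, from x = -50 to -86 mm. The point is the centre of the brick, 18 mm above its underside; x along its length, z up. It starts in a bay of the vehicle, centre at about vehicle x = -9 mm, same axes, only the fin outside
- pack_b_mid (a point): battery pack B (packs are alike; one may be absent): grey brick 100 x 50 x 36 mm high, about 0.2 kg, with a black upright pull fin on its -x end: 16 mm thick, 36 high, from x = -50 to -86 mm. The point is the centre of the brick, 18 mm above its underside; x along its length, z up. It starts in a bay of the vehicle, centre at about vehicle x = -9 mm, same axes, only the fin outside
- pack_c_mid (a point): battery pack C (packs are alike; one may be absent): grey brick 100 x 50 x 36 mm high, about 0.2 kg, with a black upright pull fin on its -x end: 16 mm thick, 36 high, from x = -50 to -86 mm. The point is the centre of the brick, 18 mm above its underside; x along its length, z up. It starts in a bay of the vehicle, centre at about vehicle x = -9 mm, same axes, only the fin outside
- turn0 (a joint): angle of a turnbutton, rad: a steel bar 14 x 60 mm turning level on an upright pivot outside the case's -x wall; grows clockwise seen from above; 0 = bar along the wall towards case +y, clear of the lid (starts -0.25 to 0.3); 1.57 = over the lid, towards case +x; stop at 1.62. Stays where left (0.05 N m). Pivot at case x = -111, y = -95 mm
- turn0_knob (a point): middle of the upright round black knob on the bar, 16 mm diameter, 30 mm high (79 to 109 mm above the bench), 45 mm from the pivot axis
- turn1 (a joint): angle of a turnbutton, rad: a steel bar 14 x 60 mm turning level on an upright pivot outside the case's -x wall; grows clockwise seen from above; 0 = bar along the wall towards case +y, clear of the lid (starts -0.25 to 0.3); 1.57 = over the lid, towards case +x; stop at 1.62. Stays where left (0.05 N m). Pivot at case x = -111, y = 55 mm
- turn1_knob (a point): middle of the upright round black knob on the bar, 16 mm diameter, 30 mm high (79 to 109 mm above the bench), 45 mm from the pivot axis
- keeper0 (a joint): angle of a keeper of the vehicle, rad: a steel bar 8 mm thick, 98 mm long, 12 to 26 mm above the bench, swinging level on an upright pivot; 0 = closed across the openings just in front of the fins, bar towards vehicle +y; anticlockwise from above is opening (grows), 1.57 = bar points to vehicle -x; stop at 2.0. Open it past 1.6 to draw packs. Starts 0 to 0.12; stays where left (0.05 N m)
- keeper0_pivot (a point): its pivot axis: vehicle x = -110, y = -106 mm, at the bar's top, 26 mm above the bench
- keeper0_knob (a point): middle of the upright round black knob on the bar: 16 mm diameter, from 26 to 64 mm above the bench, 80 mm from the pivot axis
- keeper1 (a joint): angle of a keeper of the vehicle, rad: a steel bar 8 mm thick, 98 mm long, 12 to 26 mm above the bench, swinging level on an upright pivot; 0 = closed across the openings just in front of the fins, bar towards vehicle -y; clockwise from above is opening (grows), 1.57 = bar points to vehicle -x; stop at 2.0. Open it past 1.6 to draw packs. Starts 0 to 0.12; stays where left (0.05 N m)
- keeper1_pivot (a point): its pivot axis: vehicle x = -110, y = 106 mm, at the bar's top, 26 mm above the bench
- keeper1_knob (a point): middle of the upright round black knob on the bar: 16 mm diameter, from 26 to 64 mm above the bench, 80 mm from the pivot axis
- tape: roll of blue tape, 90 mm across, 25 mm high; origin under its centre; leave alone
- cutter: orange and black cutter knife, 160 x 32 x 21 mm along its x; origin under its centre; leave alone
- screwdriver_grip (a point): screwdriver, point on its handle; leave alone
- jar: glass jar, 60 mm across, 75 mm high; origin under its centre; leave alone
- wrench_grip (a point): wrench, point on its handle; leave alone
- can: white can, 54 mm across, 120 mm high; origin under its centre; leave alone

How it is judged:
By the outcome, as a careful person would: the job done as asked, in the order asked, and still so for the second after the job is handed in, with the robot touching nothing.
Of pack_a, pack_b, pack_c only 2 to 3 are there at a start; the rules pass over those that are not, and their reading is None.
At some moment in a run one of pack_a, pack_b, pack_c may be knocked a few centimetres aside while the robot is not near it.
Once in a run the grip may slacken for a moment while it holds something.
It also fails if it takes over 210 s, if anything falls off the work surface, if the arm or the gripper's body presses on something with over 40 N, if the wrist force passes 120 N, or if a joint passes its speed limit or range.

## Working session

There is one attempt and no reset: what is moved stays moved. The work goes in short steps, Python scripts to look and compute and a tool call to move; the robot and the scene stay as the last step left them, time stands still between calls to the robot, and variables do not carry over. Pictures are saved under pics/ and viewed, at most 14 in all, crops included, and the job is handed in when it is done.

Besides the shell and the picture viewer there is one more tool, called after ">>>" as name(argument=value, ...), one argument or row to a line, values as JSON. apply_moves: Moves the arm, as the interface text tells. Its arguments: {"type":"object","properties":{"series":{"type":"array","items":{"type":"object","properties":{"gripper":{"type":"number"},"travel":{"type":"array","items":{"type":"number"}},"twist":{"type":"array","items":{"type":"number"}}}}}},"required":["series"]}

```bash
mkdir -p pics; ls
cat > h.py <<'E'
import numpy as np, cv2
from workcell import get_state, camera, camera_model, hand_in
def cam(n):
    m=camera_model(n); p,d=camera(n); return m,p,d
def f(m,h=480): return h/2/np.tan(np.radians(m['fovy'])/2)
def rays(m,uv,fish=False):
    uv=np.atleast_2d(uv).astype(float); F=f(m); a=(uv-[m['cx'],m['cy']])/F
    if fish:
        r=np.linalg.norm(a,axis=1,keepdims=True); s=np.where(r>1e-9,np.sin(r)/np.maximum(r,1e-9),1)
        d=np.c_[a*s,np.cos(r)]
    else: d=np.c_[a,np.ones(len(a))]
    R=np.array(m['R']);t=np.array(m['t']); return -R.T@t, d@R
def onplane(m,uv,z,fish=False):
    o,d=rays(m,uv,fish); k=(z-o[2])/d[:,2]; return o+d*k[:,None]
def cloud(m,d,fish=False):
    v,u=np.mgrid[:480,:640]; F=f(m); uv=np.c_[u.ravel(),v.ravel()]
    R=np.array(m['R']);t=np.array(m['t']); a=(uv-[m['cx'],m['cy']])/F
    if fish:
        r=np.linalg.norm(a,axis=1,keepdims=True); a=a*np.where(r>1e-9,np.tan(r)/np.maximum(r,1e-9),1)
    P=(np.c_[a,np.ones(len(a))]*d.reshape(-1,1)-t)@R
    P[d.ravel()<=0]=np.nan
    return P.reshape(480,640,3)
def save(n,p): cv2.imwrite('pics/'+n+'.png',p[:,:,::-1])
E
python3 - <<'E'
from h import *
s=get_state(); print({k:np.round(v,3) for k,v in s.items()})
for n in('top','side'):
    m,p,d=cam(n); save(n+'0',p); np.savez(n+'0.npz',p=p,d=d,**m); print(n,m)
E
```

```text
pics
{'time_s': np.float64(0.0), 'joints': array([ 1.001,  0.049,  0.098,  1.622, -0.   ,  1.443]), 'dq': array([ 0.   , -0.002,  0.001, -0.001, -0.003,  0.001]), 'tau': array([-1.0000e-03, -3.3878e+01,  3.2002e+01,  2.0000e-02, -0.0000e+00,
       -0.0000e+00]), 'position': array([0.224, 0.474, 0.23 ]), 'tool_rot': array([-0.   ,  0.219,  0.976, -0.001]), 'contact_force': array([ 0.548, -0.605,  0.643]), 'torque': array([ 0.004,  0.012, -0.01 ]), 'finger_force': np.float64(0.0), 'opening': np.float64(0.086)}
top {'fovy': 52.70023076579031, 'cx': 317.94482285690714, 'cy': 241.86882037284664, 'R': array([[-1.34305187e-02, -9.99906270e-01, -2.65958279e-03],
       [-9.72776680e-01,  1.36814465e-02, -2.31340332e-01],
       [ 2.31355036e-01, -5.19840536e-04, -9.72869250e-01]]), 't': array([0.01054688, 0.53352822, 0.89983178])}
side {'fovy': 42.39129463834557, 'cx': 320.0557147039137, 'cy': 257.5312854063835, 'R': array([[ 0.80031555, -0.59934385,  0.01679195],
       [-0.42137651, -0.58215458, -0.69536888],
       [ 0.42654057,  0.5494388 , -0.71845678]]), 't': array([-0.42855536,  0.28061062,  1.33530254])}
```

View pics/top0.png

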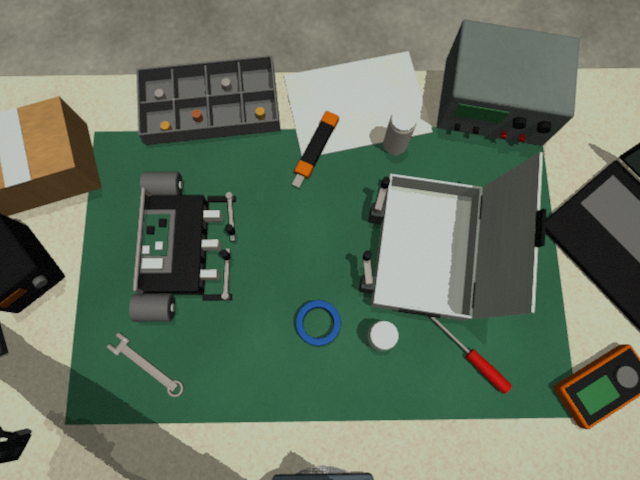

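View pics/side0.png

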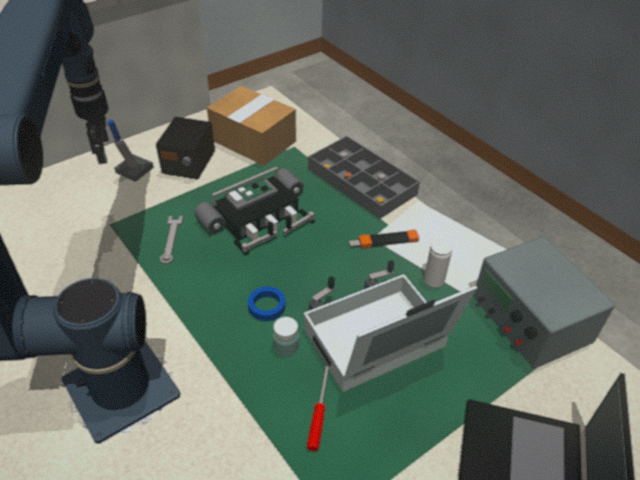

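The top view shows the vehicle at about (170,245) with its openings facing right, three fins at x≈210 and keepers at x≈230. The case is at about (425,245), with its hinge on the right and its turnbuttons at (380,200) and (368,270). I'll zoom in next.

Run:
```python
from h import *
z=np.load('top0.npz'); p=z['p']; a=cv2.resize(p[165:330,125:250],None,fx=3.5,fy=3.5,interpolation=cv2.INTER_CUBIC); 
b=cv2.resize(p[165:330,350:450],None,fx=3.5,fy=3.5,interpolation=cv2.INTER_CUBIC)
save('crop0',np.hstack([a,b]))
m={k:z[k] for k in('fovy','cx','cy','R','t')}
P=cloud(m,z['d'])
for v in range(185,310,5): print(v,[(u,*np.round(P[v,u]*1000).astype(int)) for u in (190,200,206,212,218,230)])
```

```text
185 [(190, np.int64(679), np.int64(280), np.int64(1)), (200, np.int64(678), np.int64(258), np.int64(3)), (206, np.int64(678), np.int64(245), np.int64(4)), (212, np.int64(680), np.int64(233), np.int64(-1)), (218, np.int64(679), np.int64(219), np.int64(1)), (230, np.int64(678), np.int64(193), np.int64(2))]
190 [(190, np.int64(666), np.int64(278), np.int64(6)), (200, np.int64(667), np.int64(257), np.int64(4)), (206, np.int64(667), np.int64(245), np.int64(2)), (212, np.int64(668), np.int64(232), np.int64(0)), (218, np.int64(668), np.int64(219), np.int64(0)), (230, np.int64(668), np.int64(193), np.int64(-3))]
195 [(190, np.int64(639), np.int64(265), np.int64(52)), (200, np.int64(638), np.int64(244), np.int64(55)), (206, np.int64(656), np.int64(244), np.int64(2)), (212, np.int64(655), np.int64(231), np.int64(3)), (218, np.int64(657), np.int64(219), np.int64(-2)), (230, np.int64(646), np.int64(187), np.int64(29))]
200 [(190, np.int64(628), np.int64(265), np.int64(52)), (200, np.int64(627), np.int64(243), np.int64(54)), (206, np.int64(644), np.int64(243), np.int64(4)), (212, np.int64(643), n
[... 5903 characters left out ...]
t64(438), np.int64(209), np.int64(8)), (230, np.int64(437), np.int64(184), np.int64(12))]
300 [(190, np.int64(428), np.int64(267), np.int64(5)), (200, np.int64(428), np.int64(247), np.int64(5)), (206, np.int64(428), np.int64(235), np.int64(3)), (212, np.int64(428), np.int64(223), np.int64(2)), (218, np.int64(428), np.int64(210), np.int64(3)), (230, np.int64(428), np.int64(186), np.int64(1))]
305 [(190, np.int64(418), np.int64(267), np.int64(3)), (200, np.int64(418), np.int64(248), np.int64(0)), (206, np.int64(418), np.int64(236), np.int64(-1)), (212, np.int64(418), np.int64(222), np.int64(5)), (218, np.int64(418), np.int64(210), np.int64(2)), (230, np.int64(417), np.int64(185), np.int64(2))]
```

View pics/crop0.png

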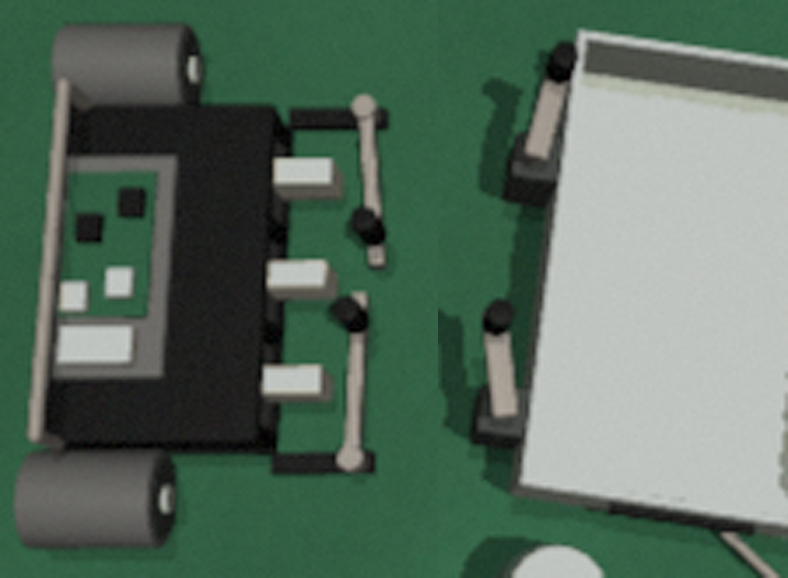

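The fins and keepers show clearly and all three packs are present. Next I'll fit the vehicle and case frames.

```bash
cat > meas.py <<'E'
from h import *
z=np.load('top0.npz'); p=z['p'].astype(int); m={k:z[k] for k in('fovy','cx','cy','R','t')}
P=cloud(m,z['d'])
zs=np.load('side0.npz'); ms={k:zs[k] for k in('fovy','cx','cy','R','t')}; Ps=cloud(ms,zs['d'])
def comps(mask,mn):
    n,l,s,c=cv2.connectedComponentsWithStats(mask.astype(np.uint8)); return [(l==i) for i in range(1,n) if s[i,4]>=mn]
bright=p.min(2)>150
def sel(x0,x1,y0,y1,z0,z1,P=P): return (P[...,0]>x0)&(P[...,0]<x1)&(P[...,1]>y0)&(P[...,1]<y1)&(P[...,2]>z0)&(P[...,2]<z1)
for name,k,PP in(('top',p,P),('side',zs['p'].astype(int),Ps)):
  print(name,'fins')
  for c in comps(sel(.44,.66,.19,.255,.034,.047,PP)&(k.min(2)>110),8):
    v,u=np.nonzero(c); print(len(u),np.round(np.median(PP[c],0)*1000), np.round([np.percentile(PP[c],q,0)*1000 for q in(3,97)]).tolist())
print('fin rect')
for c in comps(bright&sel(.44,.66,.19,.255,.03,.05),20):
    v,u=np.nonzero(c); r=cv2.minAreaRect(np.c_[u,v].astype(np.float32)); W=onplane(m,cv2.boxPoints(r),.040)*1000; print(np.round(W[:,:2]).tolist(), np.round(W.mean(0)))
print('dark knobs')
for PP,k in((P,p),(Ps,zs['p'].astype(int))):
  for b in((.44,.68,.13,.2,.045,.075),(.4,.75,-.2,-.03,.085,.12)):
   for c in comps(sel(*b,PP)&(k.max(2)<75),4):
    print(c.sum(),np.round(np.median(PP[c],0)*1000),np.round(PP[c].max(0)*1000))
print('roof edge')
rp=P[sel(.42,.68,.2,.3,.046,.058)]
for x in np.arange(.45,.64,.03):
    q=rp[abs(rp[:,0]-x)<.006]; print(round(x,2),np.round(np.percentile(q[:,1],1)*1000,1),end='; ')
print('\nrim')
r=sel(.35,.72,-.36,-.09,.053,.066); Q=P[r]
for x in np.arange(.41,.66,.03):
    q=Q[(abs(Q[:,0]-x)<.006)]; print(round(x,2),np.round(np.percentile(q[:,1],[1,99])*1000,1),end='; ')
print()
for y in np.arange(-.14,-.31,-.03):
    q=Q[(abs(Q[:,1]-y)<.006)]; print(round(y,2),np.round(np.percentile(q[:,0],[1,99])*1000,1),end='; ')
E
python3 meas.py
```

```text
top fins
133 [603. 223.  41.] [[595.0, 207.0, 37.0], [610.0, 239.0, 43.0]]
124 [540. 223.  41.] [[533.0, 209.0, 37.0], [548.0, 239.0, 44.0]]
133 [478. 224.  41.] [[471.0, 209.0, 35.0], [486.0, 240.0, 44.0]]
side fins
67 [599. 221.  40.] [[592.0, 204.0, 35.0], [608.0, 241.0, 45.0]]
60 [538. 224.  41.] [[530.0, 207.0, 36.0], [547.0, 242.0, 45.0]]
72 [475. 223.  40.] [[468.0, 206.0, 35.0], [484.0, 242.0, 46.0]]
fin rect
[[610.0, 238.0], [610.0, 209.0], [597.0, 208.0], [597.0, 237.0]] [603. 223.  40.]
[[548.0, 239.0], [548.0, 209.0], [533.0, 208.0], [534.0, 239.0]] [541. 224.  40.]
[[484.0, 241.0], [484.0, 211.0], [472.0, 210.0], [472.0, 240.0]] [478. 225.  40.]
dark knobs
62 [564. 181.  64.] [572. 189.  68.]
67 [513. 190.  64.] [522. 199.  68.]
21 [ 748. -154.   95.] [ 750. -150.  105.]
76 [ 642. -129.  108.] [ 651. -122.  113.]
72 [497. -88. 109.] [505. -80. 113.]
48 [562. 176.  60.] [572. 190.  68.]
36 [509. 186.  57.] [517. 193.  69.]
57 [ 639. -135.  103.] [ 649. -124.  114.]
64 [493. -94. 102.] [501. -83. 114.]
roof edge
0.45 240.5; 0.48 240.5; 0.51 240.2; 0.54 240.1; 0.57 239.5; 0.6 239.8; 0.63 239.5; 
rim
0.41 [-294.6 -102.1]; 0.44 [-299.5  -91.1]; 0.47 [-305.  -102.1]; 0.5 [-309.8 -115.2]; 0.53 [-314.4 -120.3]; 0.56 [-319.2 -125.3]; 0.59 [-325.3 -103.1]; 0.62 [-330.5 -107.7]; 0.65 [-331.1 -141.6]; 
-0.14 [404.9 674.4]; -0.17 [399.7 673.3]; -0.2 [394.8 668.8]; -0.23 [390.1 664. ]; -0.26 [384.5 659.6]; -0.29 [379.8 654.1];
```

```bash
cat > plan.py <<'E'
# usage: plan.py x y z psi_y(deg) grip [x y z psi grip ...]  (mm)  prints rows
import sys, json
from h import *
a=np.array(sys.argv[1:],float).reshape(-1,5); s=get_state()
from scipy.spatial.transform import Rotation as R
q=s['tool_rot']; M=R.from_quat([q[1],q[2],q[3],q[0]]).as_matrix()
p=np.array(s['position'])*1000; psi=np.degrees(np.arctan2(M[1,1],M[0,1]))
print('at',p.round(1),'psi_y',round(psi,1),'tilt',M[:,2].round(3),'j',np.round(s['joints'],2),'t',s['time_s'],'open',round(s['opening']*1000,1),'F',np.round(s['contact_force'],1))
out=[]
for x,y,z,ps,g in a:
    d=np.array([x,y,z])-p; dp=(ps-psi+90)%180-90 if abs(ps)<=180 else ps-1000-psi
    n=max(1,int(np.ceil(np.linalg.norm(d)/42)),int(np.ceil(abs(dp)/8)))
    for i in range(n):
        th=np.radians(psi+90); ex=[np.cos(th),np.sin(th),0]; ey=[np.sin(th),-np.cos(th),0]
        w=d/n; t=np.round([w@ex/1000,w@ey/1000,-w[2]/1000],4); tw=round(-dp/n,1)
        out.append(dict(gripper=round(g/1000,4),travel=(t+0.).tolist(),twist=[0,0,tw+0.])); psi-=tw
    p=np.array([x,y,z])
    
for i in range(0,len(out),10): print(json.dumps(out[i:i+10]).replace(' ',''))
E
python3 plan.py 564 181 130 7 40  564 181 45 7 40
```

```text
at [224.2 474.1 230.2] psi_y 64.7 tilt [-0.001 -0.002 -1.   ] j [ 1.    0.05  0.1   1.62 -0.    1.44] t 0.1 open 85.4 F [-0.4 -0.4  0.1]
[{"gripper":0.04,"travel":[-0.0393,-0.0109,0.0091],"twist":[0,0,5.2]},{"gripper":0.04,"travel":[-0.0401,-0.0073,0.0091],"twist":[0,0,5.2]},{"gripper":0.04,"travel":[-0.0406,-0.0036,0.0091],"twist":[0,0,5.2]},{"gripper":0.04,"travel":[-0.0408,0.0001,0.0091],"twist":[0,0,5.2]},{"gripper":0.04,"travel":[-0.0406,0.0038,0.0091],"twist":[0,0,5.2]},{"gripper":0.04,"travel":[-0.0401,0.0075,0.0091],"twist":[0,0,5.2]},{"gripper":0.04,"travel":[-0.0393,0.0111,0.0091],"twist":[0,0,5.2]},{"gripper":0.04,"travel":[-0.0381,0.0146,0.0091],"twist":[0,0,5.2]},{"gripper":0.04,"travel":[-0.0366,0.018,0.0091],"twist":[0,0,5.2]},{"gripper":0.04,"travel":[-0.0348,0.0212,0.0091],"twist":[0,0,5.2]}]
[{"gripper":0.04,"travel":[-0.0328,0.0243,0.0091],"twist":[0,0,5.2]},{"gripper":0.04,"travel":[0.0,0.0,0.0283],"twist":[0,0,0.2]},{"gripper":0.04,"travel":[0.0,0.0,0.0283],"twist":[0,0,0.2]},{"gripper":0.04,"travel":[0.0,0.0,0.0283],"twist":[0,0,0.2]}]
```

>>> apply_moves(
  series=[
    {"gripper": 0.04,"travel": [-0.039,-0.011,0.009],"twist": [0,0,5.2]},
    {"gripper": 0.04,"travel": [-0.04,-0.007,0.009],"twist": [0,0,5.2]},
    {"gripper": 0.04,"travel": [-0.041,-0.004,0.009],"twist": [0,0,5.2]},
    {"gripper": 0.04,"travel": [-0.041,0.0,0.009],"twist": [0,0,5.2]},
    {"gripper": 0.04,"travel": [-0.041,0.004,0.009],"twist": [0,0,5.2]},
    {"gripper": 0.04,"travel": [-0.04,0.007,0.009],"twist": [0,0,5.2]},
    {"gripper": 0.04,"travel": [-0.039,0.011,0.009],"twist": [0,0,5.2]},
    {"gripper": 0.04,"travel": [-0.038,0.015,0.009],"twist": [0,0,5.2]},
    {"gripper": 0.04,"travel": [-0.037,0.018,0.009],"twist": [0,0,5.2]},
    {"gripper": 0.04,"travel": [-0.035,0.021,0.009],"twist": [0,0,5.2]},
  ],
)

```text
time_s: 1.1
position: [0.5341, 0.2059, 0.1403]
tool_rot: [-0.0, 0.626, 0.78, -0.0]
contact_force: [-0.1, 0.2, 0.5]
opening: 0.04
finger_force: 0.0
```

>>> apply_moves(
  series=[
    {"gripper": 0.04,"travel": [-0.033,0.024,0.009],"twist": [0,0,5.2]},
    {"gripper": 0.04,"travel": [0,0,0],"twist": [0,0,0]},
    {"gripper": 0.04,"travel": [0,0,0],"twist": [0,0,0]},
  ],
)

```text
time_s: 1.4
position: [0.5636, 0.1795, 0.1309]
tool_rot: [-0.001, 0.66, 0.751, -0.001]
contact_force: [-0.4, 0.2, 0.2]
opening: 0.04
finger_force: 0.0
```

```bash
python3 plan.py 564 181 45 7 40
python3 - <<'E'
from h import *
m,p,d=cam('wrist'); save('w1',p); np.savez('w1.npz',p=p,d=d,**m)
P=cloud(m,d,True); k=p.max(2)<75
for z0,z1,b in((.05,.07,(.5,.6,.15,.21)),):
    for pl in(0.064,):
        c=k&(P[...,2]>z0)&(P[...,2]<z1)&(P[...,0]>.48)&(P[...,0]<.6)&(P[...,1]>.15)&(P[...,1]<.21)
        n,l,s,ce=cv2.connectedComponentsWithStats(c.astype(np.uint8))
        for i in range(1,n):
            if s[i,4]>15: print(s[i,4],ce[i].round(),np.round(np.median(P[l==i],0)*1000),(onplane(m,ce[i],.062,True)*1000).round())
E
```

```text
at [563.6 179.5 130.9] psi_y 7.4 tilt [-0.003 -0.    -1.   ] j [0.19 0.22 0.09 1.44 0.   1.64] t 1.4 open 40.0 F [-0.4  0.2  0.2]
[{"gripper":0.04,"travel":[0.0005,0.0002,0.0286],"twist":[0,0,0.1]},{"gripper":0.04,"travel":[0.0005,0.0002,0.0286],"twist":[0,0,0.1]},{"gripper":0.04,"travel":[0.0005,0.0002,0.0286],"twist":[0,0,0.1]}]
576 [242. 225.] [513. 193.  64.] [[513. 192.  62.]]
568 [324. 248.] [564. 185.  64.] [[564. 184.  62.]]
```

View pics/w1.png

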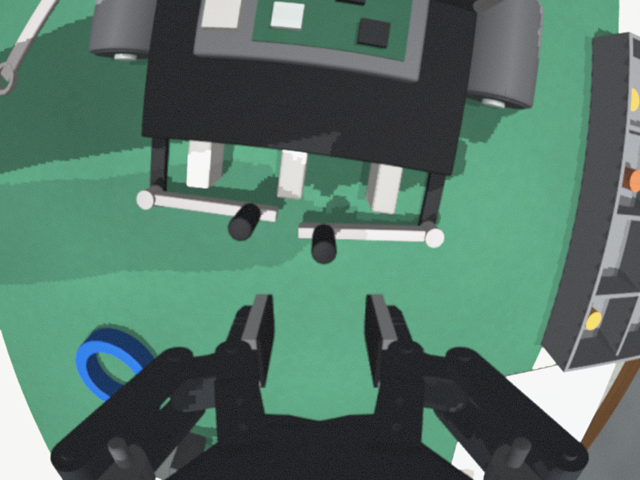

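The wrist view shows knob 0 at (323,245), between and ahead of the pads, and knob 1 at (243,222). Descending and gripping knob 0, then swinging it about 98° anticlockwise.

>>> apply_moves(
  series=[
    {"gripper": 0.04,"travel": [0.001,0,0.03],"twist": [0,0,0]},
    {"gripper": 0.04,"travel": [0.001,0,0.03],"twist": [0,0,0]},
    {"gripper": 0.04,"travel": [0.001,0,0.026],"twist": [0,0,0]},
    {"gripper": 0.0,"travel": [0,0,0],"twist": [0,0,0]},
    {"gripper": 0.0,"travel": [0,0,0],"twist": [0,0,0]},
    {"gripper": 0.0,"travel": [0,0,0],"twist": [0,0,0]},
    {"gripper": 0.0,"travel": [0,0,0],"twist": [0,0,0]},
  ],
)

```text
time_s: 2.15
position: [0.5656, 0.1847, 0.0461]
tool_rot: [0.001, 0.659, 0.752, 0.002]
contact_force: [8.8, 1.1, -14.4]
opening: 0.0135
finger_force: 58.5
```

```bash
python3 plan.py
```

```text
at [565.6 184.7  46.1] psi_y 7.6 tilt [ 0.005  0.001 -1.   ] j [ 0.2   0.26 -0.03  1.27  0.    1.64] t 2.15 open 13.5 F [  8.8   1.1 -14.4]
```

>>> apply_moves(
  series=[
    {"gripper": 0.0,"travel": [-0.0114,0.0008,0],"twist": [0,0,-8.2]},
    {"gripper": 0.0,"travel": [-0.0114,0.0008,0],"twist": [0,0,-8.2]},
    {"gripper": 0.0,"travel": [-0.0114,0.0008,0],"twist": [0,0,-8.2]},
    {"gripper": 0.0,"travel": [-0.0114,0.0008,0],"twist": [0,0,-8.2]},
    {"gripper": 0.0,"travel": [-0.0114,0.0008,0],"twist": [0,0,-8.2]},
    {"gripper": 0.0,"travel": [-0.0114,0.0008,0],"twist": [0,0,-8.2]},
  ],
)

```text
time_s: 2.75
position: [0.5964, 0.1257, 0.046]
tool_rot: [-0.002, 0.284, 0.959, -0.003]
contact_force: [-3.2, -4.7, -5.4]
opening: 0.0134
finger_force: 59.6
```

>>> apply_moves(
  series=[
    {"gripper": 0.0,"travel": [-0.0114,0.0008,0],"twist": [0,0,-8.2]},
    {"gripper": 0.0,"travel": [-0.0114,0.0008,0],"twist": [0,0,-8.2]},
    {"gripper": 0.0,"travel": [-0.0114,0.0008,0],"twist": [0,0,-8.2]},
    {"gripper": 0.0,"travel": [-0.0114,0.0008,0],"twist": [0,0,-8.2]},
    {"gripper": 0.0,"travel": [-0.0114,0.0008,0],"twist": [0,0,-8.2]},
    {"gripper": 0.0,"travel": [-0.0114,0.0008,0],"twist": [0,0,-8.2]},
    {"gripper": 0.0,"travel": [0,0,0],"twist": [0,0,0]},
  ],
)

```text
time_s: 3.45
position: [0.6645, 0.1113, 0.0461]
tool_rot: [-0.002, -0.139, 0.99, -0.006]
contact_force: [-0.3, -12.7, -4.7]
opening: 0.0137
finger_force: 59.7
```

>>> apply_moves(
  series=[
    {"gripper": 0.04,"travel": [0,0,0],"twist": [0,0,0]},
    {"gripper": 0.04,"travel": [0,0,0],"twist": [0,0,0]},
    {"gripper": 0.04,"travel": [0,0,-0.03],"twist": [0,0,0]},
    {"gripper": 0.04,"travel": [0,0,-0.03],"twist": [0,0,0]},
  ],
)

```text
time_s: 3.85
position: [0.6636, 0.1181, 0.1073]
tool_rot: [-0.001, -0.139, 0.99, 0.0]
contact_force: [1.4, 0.1, -0.2]
opening: 0.0402
finger_force: 0.0
```

```bash
python3 plan.py 513 191.5 100 178 40 513 191.5 45 178 40
```

```text
at [663.6 118.1 107.3] psi_y 106.0 tilt [-0.001  0.001 -1.   ] j [ 0.08  0.45  0.33  1.45  0.   -0.2 ] t 3.85 open 40.2 F [ 1.4  0.1 -0.2]
[{"gripper":0.04,"travel":[0.0125,0.0112,0.0007],"twist":[0,0,-7.2]},{"gripper":0.04,"travel":[0.011,0.0127,0.0007],"twist":[0,0,-7.2]},{"gripper":0.04,"travel":[0.0093,0.0139,0.0007],"twist":[0,0,-7.2]},{"gripper":0.04,"travel":[0.0075,0.015,0.0007],"twist":[0,0,-7.2]},{"gripper":0.04,"travel":[0.0055,0.0158,0.0007],"twist":[0,0,-7.2]},{"gripper":0.04,"travel":[0.0035,0.0164,0.0007],"twist":[0,0,-7.2]},{"gripper":0.04,"travel":[0.0014,0.0167,0.0007],"twist":[0,0,-7.2]},{"gripper":0.04,"travel":[-0.0007,0.0167,0.0007],"twist":[0,0,-7.2]},{"gripper":0.04,"travel":[-0.0028,0.0165,0.0007],"twist":[0,0,-7.2]},{"gripper":0.04,"travel":[-0.0048,0.016,0.0007],"twist":[0,0,-7.2]}]
[{"gripper":0.04,"travel":[0.0,0.0,0.0275],"twist":[0,0,0.0]},{"gripper":0.04,"travel":[0.0,0.0,0.0275],"twist":[0,0,0.0]}]
```

>>> apply_moves(
  series=[
    {"gripper": 0.04,"travel": [0.0125,0.011,0.001],"twist": [0,0,-7.2]},
    {"gripper": 0.04,"travel": [0.011,0.0125,0.001],"twist": [0,0,-7.2]},
    {"gripper": 0.04,"travel": [0.0095,0.014,0.001],"twist": [0,0,-7.2]},
    {"gripper": 0.04,"travel": [0.0075,0.015,0.001],"twist": [0,0,-7.2]},
    {"gripper": 0.04,"travel": [0.0055,0.016,0.001],"twist": [0,0,-7.2]},
    {"gripper": 0.04,"travel": [0.0035,0.0165,0.001],"twist": [0,0,-7.2]},
    {"gripper": 0.04,"travel": [0.0015,0.0165,0],"twist": [0,0,-7.2]},
    {"gripper": 0.04,"travel": [-0.0005,0.0165,0],"twist": [0,0,-7.2]},
    {"gripper": 0.04,"travel": [-0.003,0.0165,0],"twist": [0,0,-7.2]},
    {"gripper": 0.04,"travel": [-0.005,0.016,0],"twist": [0,0,-7.2]},
  ],
)

```text
time_s: 4.85
position: [0.5138, 0.1917, 0.1025]
tool_rot: [0.002, -0.696, 0.718, -0.0]
contact_force: [0.3, -0.6, 0.5]
opening: 0.0404
finger_force: 0.0
```

>>> apply_moves(
  series=[
    {"gripper": 0.04,"travel": [0,0,0.027],"twist": [0,0,0]},
    {"gripper": 0.04,"travel": [0,0,0.027],"twist": [0,0,0]},
    {"gripper": 0.0,"travel": [0,0,0],"twist": [0,0,0]},
    {"gripper": 0.0,"travel": [0,0,0],"twist": [0,0,0]},
    {"gripper": 0.0,"travel": [0,0,0],"twist": [0,0,0]},
    {"gripper": 0.0,"travel": [0,0,0],"twist": [0,0,0]},
  ],
)

```text
time_s: 5.45
position: [0.5137, 0.1906, 0.0468]
tool_rot: [0.0, -0.694, 0.72, 0.001]
contact_force: [-2.3, 0.9, -4.5]
opening: 0.0138
finger_force: 58.8
```

```bash
python3 plan.py
```

```text
at [513.7 190.6  46.8] psi_y 177.9 tilt [-0.001  0.001 -1.   ] j [ 0.23  0.15 -0.16  1.26  0.   -1.3 ] t 5.45 open 13.8 F [-2.3  0.9 -4.5]
```

>>> apply_moves(
  series=[
    {"gripper": 0.0,"travel": [0.0114,0.0008,0],"twist": [0,0,8.2]},
    {"gripper": 0.0,"travel": [0.0114,0.0008,0],"twist": [0,0,8.2]},
    {"gripper": 0.0,"travel": [0.0114,0.0008,0],"twist": [0,0,8.2]},
    {"gripper": 0.0,"travel": [0.0114,0.0008,0],"twist": [0,0,8.2]},
    {"gripper": 0.0,"travel": [0.0114,0.0008,0],"twist": [0,0,8.2]},
    {"gripper": 0.0,"travel": [0.0114,0.0008,0],"twist": [0,0,8.2]},
    {"gripper": 0.0,"travel": [0.0114,0.0008,0],"twist": [0,0,8.2]},
    {"gripper": 0.0,"travel": [0.0114,0.0008,0],"twist": [0,0,8.2]},
  ],
)

```text
time_s: 6.25
position: [0.4659, 0.1176, 0.0469]
tool_rot: [0.001, -0.19, 0.982, -0.001]
contact_force: [2.3, -1.9, -8.3]
opening: 0.0134
finger_force: 58.7
```

>>> apply_moves(
  series=[
    {"gripper": 0.0,"travel": [0.0114,0.0008,0],"twist": [0,0,8.2]},
    {"gripper": 0.0,"travel": [0.0114,0.0008,0],"twist": [0,0,8.2]},
    {"gripper": 0.0,"travel": [0.0114,0.0008,0],"twist": [0,0,8.2]},
    {"gripper": 0.0,"travel": [0.0114,0.0008,0],"twist": [0,0,8.2]},
    {"gripper": 0.0,"travel": [0.0114,0.0008,0],"twist": [0,0,8.2]},
    {"gripper": 0.0,"travel": [0,0,0],"twist": [0,0,0]},
  ],
)

```text
time_s: 6.85
position: [0.4085, 0.115, 0.0469]
tool_rot: [0.001, 0.163, 0.987, -0.003]
contact_force: [0.1, -6.8, -6.7]
opening: 0.0131
finger_force: 58.8
```

>>> apply_moves(
  series=[
    {"gripper": 0.04,"travel": [0,0,0],"twist": [0,0,0]},
    {"gripper": 0.04,"travel": [0,0,0],"twist": [0,0,0]},
    {"gripper": 0.04,"travel": [0,0,-0.03],"twist": [0,0,0]},
    {"gripper": 0.04,"travel": [0,0,-0.03],"twist": [0,0,0]},
  ],
)

```text
time_s: 7.25
position: [0.4091, 0.1176, 0.1075]
tool_rot: [0.0, 0.162, 0.987, 0.001]
contact_force: [1.0, -0.6, -0.5]
opening: 0.0399
finger_force: 0.0
```

```bash
cat > veh.py <<'E'
from h import *
m,p,d=cam('top'); P=cloud(m,d)
k=(P[...,2]>.034)&(P[...,2]<.047)&(P[...,0]>.42)&(P[...,0]<.66)&(P[...,1]>.0)&(P[...,1]<.255)&(p.min(2)>90)
n,l,s,c=cv2.connectedComponentsWithStats(k.astype(np.uint8))
for i in range(1,n):
    if s[i,4]>15: print('fin',s[i,4],np.round(np.median(P[l==i],0)*1000),np.round(np.percentile(P[l==i],[3,97],0)[:,:2]*1000).tolist())
k=(p.max(2)<75)&(P[...,2]>.055)&(P[...,2]<.075)&(P[...,0]>.36)&(P[...,0]<.72)&(P[...,1]>.06)&(P[...,1]<.2)
n,l,s,c=cv2.connectedComponentsWithStats(k.astype(np.uint8))
for i in range(1,n):
    if s[i,4]>15: print('knob',s[i,4],np.round(np.median(P[l==i],0)*1000))
E
python3 veh.py; python3 plan.py 478 222 110 0 36  478 222 13 0 36
```

```text
fin 20 [609. 230.  41.] [[607.0, 214.0], [611.0, 240.0]]
knob 52 [667. 114.  64.]
at [413.1 118.1 114. ] psi_y 71.4 tilt [ 0.011  0.002 -1.   ] j [ 0.12 -0.21 -0.38  1.39  0.    0.45] t 7.3 open 39.8 F [1.6 0.3 3.7]
[{"gripper":0.036,"travel":[-0.0031,0.0132,0.0004],"twist":[0,0,7.9]},{"gripper":0.036,"travel":[-0.0013,0.0135,0.0004],"twist":[0,0,7.9]},{"gripper":0.036,"travel":[0.0006,0.0136,0.0004],"twist":[0,0,7.9]},{"gripper":0.036,"travel":[0.0024,0.0134,0.0004],"twist":[0,0,7.9]},{"gripper":0.036,"travel":[0.0043,0.0129,0.0004],"twist":[0,0,7.9]},{"gripper":0.036,"travel":[0.006,0.0122,0.0004],"twist":[0,0,7.9]},{"gripper":0.036,"travel":[0.0076,0.0113,0.0004],"twist":[0,0,7.9]},{"gripper":0.036,"travel":[0.0091,0.0101,0.0004],"twist":[0,0,7.9]},{"gripper":0.036,"travel":[0.0104,0.0088,0.0004],"twist":[0,0,7.9]},{"gripper":0.036,"travel":[0.0,0.0,0.0323],"twist":[0,0,0.1]}]
[{"gripper":0.036,"travel":[0.0,0.0,0.0323],"twist":[0,0,0.1]},{"gripper":0.036,"travel":[0.0,0.0,0.0323],"twist":[0,0,0.1]}]
```

>>> apply_moves(
  series=[
    {"gripper": 0.036,"travel": [-0.003,0.013,0],"twist": [0,0,7.9]},
    {"gripper": 0.036,"travel": [-0.001,0.0135,0],"twist": [0,0,7.9]},
    {"gripper": 0.036,"travel": [0.0005,0.0135,0],"twist": [0,0,7.9]},
    {"gripper": 0.036,"travel": [0.0025,0.0135,0],"twist": [0,0,7.9]},
    {"gripper": 0.036,"travel": [0.0045,0.013,0],"twist": [0,0,7.9]},
    {"gripper": 0.036,"travel": [0.006,0.012,0],"twist": [0,0,7.9]},
    {"gripper": 0.036,"travel": [0.0075,0.0115,0],"twist": [0,0,7.9]},
    {"gripper": 0.036,"travel": [0.009,0.01,0],"twist": [0,0,7.9]},
    {"gripper": 0.036,"travel": [0.0105,0.009,0],"twist": [0,0,7.9]},
    {"gripper": 0.036,"travel": [0,0,0],"twist": [0,0,0]},
  ],
)

```text
time_s: 8.3
position: [0.4755, 0.2228, 0.1077]
tool_rot: [0.0, 0.705, 0.709, 0.002]
contact_force: [0.2, 0.3, -0.5]
opening: 0.036
finger_force: 0.0
```

>>> apply_moves(
  series=[
    {"gripper": 0.036,"travel": [0,0,0],"twist": [0,0,0]},
    {"gripper": 0.036,"travel": [0,0,0],"twist": [0,0,0]},
  ],
)

```text
time_s: 8.5
position: [0.4736, 0.2208, 0.1068]
tool_rot: [0.0, 0.705, 0.709, 0.0]
contact_force: [0.3, -0.8, 0.6]
opening: 0.0358
finger_force: 0.0
```

```bash
cat > wfin.py <<'E'
import sys
from h import *
m,p,d=cam('wrist'); P=cloud(m,d,True)
if len(sys.argv)>1: save(sys.argv[1],p)
k=(P[...,2]>.033)&(P[...,2]<.048)&(P[...,0]>.42)&(P[...,0]<.68)&(P[...,1]>.05)&(P[...,1]<.255)&(p.min(2)>120)
n,l,s,c=cv2.connectedComponentsWithStats(k.astype(np.uint8))
for i in range(1,n):
    if s[i,4]>100: print('fin',s[i,4],np.round(np.median(P[l==i],0)*1000),np.round(np.percentile(P[l==i],[3,97],0)[:,:2]*1000).tolist())
E
python3 wfin.py w2; python3 plan.py 478 222 13 0 36
```

```text
fin 1076 [476. 223.  40.] [[469.0, 210.0], [483.0, 236.0]]
fin 992 [537. 222.  40.] [[530.0, 209.0], [545.0, 235.0]]
fin 812 [599. 221.  40.] [[593.0, 207.0], [607.0, 234.0]]
at [473.4 220.7 106.7] psi_y 0.3 tilt [ 0.  0. -1.] j [ 0.31  0.05 -0.15  1.37  0.    1.87] t 8.55 open 35.8 F [-0.2  0.2  0.3]
[{"gripper":0.036,"travel":[0.0004,0.0015,0.0312],"twist":[0,0,0.1]},{"gripper":0.036,"travel":[0.0004,0.0015,0.0312],"twist":[0,0,0.1]},{"gripper":0.036,"travel":[0.0004,0.0015,0.0312],"twist":[0,0,0.1]}]
```

View pics/w2.png

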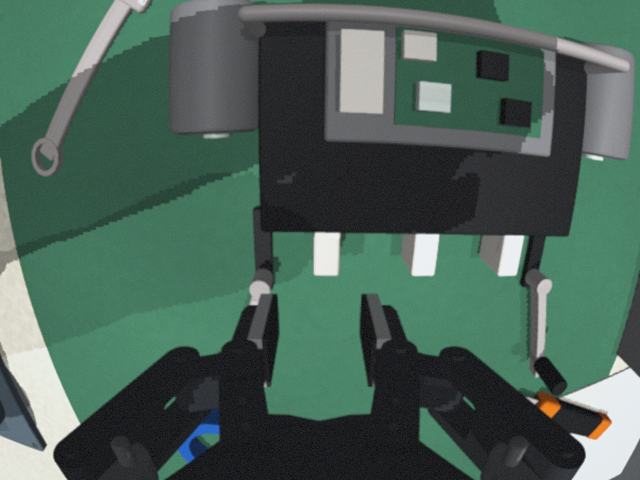

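The three fins sit at (327,254), (424,254) and (508,255), all still in their bays. Taking the left one, at x=477.

>>> apply_moves(
  series=[
    {"gripper": 0.028,"travel": [0,0.0035,0.0],"twist": [0,0,0]},
    {"gripper": 0.028,"travel": [0.001,0,0.032],"twist": [0,0,0]},
    {"gripper": 0.028,"travel": [0,0,0.032],"twist": [0,0,0]},
    {"gripper": 0.028,"travel": [0,0,0.029],"twist": [0,0,0]},
    {"gripper": 0.028,"travel": [0,0,0],"twist": [0,0,0]},
    {"gripper": 0.0,"travel": [0,0,0],"twist": [0,0,0]},
    {"gripper": 0.0,"travel": [0,0,0],"twist": [0,0,0]},
    {"gripper": 0.0,"travel": [0,0,0],"twist": [0,0,0]},
    {"gripper": 0.0,"travel": [0,0,0],"twist": [0,0,0]},
  ],
)

```text
time_s: 9.45
position: [0.4778, 0.2222, 0.0146]
tool_rot: [0.001, 0.706, 0.708, 0.001]
contact_force: [0.2, 0.4, -1.9]
opening: 0.0151
finger_force: 60.7
```

```bash
python3 plan.py
```

```text
at [477.8 222.2  14.6] psi_y 0.2 tilt [ 0.002  0.    -1.   ] j [ 0.31  0.12 -0.26  1.19 -0.    1.88] t 9.45 open 15.1 F [ 0.2  0.4 -1.9]
```

>>> apply_moves(
  series=[
    {"gripper": 0.0,"travel": [-0.01,0,-0.001],"twist": [0,0,0]},
    {"gripper": 0.0,"travel": [-0.015,-0.0002,0],"twist": [0,0,0]},
    {"gripper": 0.0,"travel": [-0.015,-0.0002,0],"twist": [0,0,0]},
    {"gripper": 0.0,"travel": [-0.015,-0.0002,0],"twist": [0,0,0]},
    {"gripper": 0.0,"travel": [-0.015,-0.0002,0],"twist": [0,0,0]},
    {"gripper": 0.0,"travel": [-0.015,-0.0002,0],"twist": [0,0,0]},
    {"gripper": 0.0,"travel": [-0.015,-0.0002,0],"twist": [0,0,0]},
    {"gripper": 0.0,"travel": [-0.015,-0.0002,0],"twist": [0,0,0]},
    {"gripper": 0.0,"travel": [-0.012,0,0],"twist": [0,0,0]},
    {"gripper": 0.0,"travel": [0,0,0],"twist": [0,0,0]},
  ],
)

```text
time_s: 10.45
position: [0.4759, 0.0932, 0.0143]
tool_rot: [0.0, 0.707, 0.707, -0.0]
contact_force: [-0.4, 0.5, -1.9]
opening: 0.015
finger_force: 60.7
```

```bash
python3 plan.py; python3 wfin.py w3
```

```text
at [475.9  93.2  14.3] psi_y 0.0 tilt [-0. -0. -1.] j [ 0.06  0.01 -0.37  1.18 -0.    1.63] t 10.45 open 15.0 F [-0.4  0.5 -1.9]
fin 1782 [537. 214.  40.] [[530.0, 207.0], [545.0, 222.0]]
fin 2314 [596. 222.  39.] [[592.0, 206.0], [605.0, 238.0]]
fin 38181 [475. 171.  41.] [[453.0, 127.0], [496.0, 210.0]]
fin 3306 [474. 101.  41.] [[467.0, 82.0], [481.0, 116.0]]
```

View pics/w3.png

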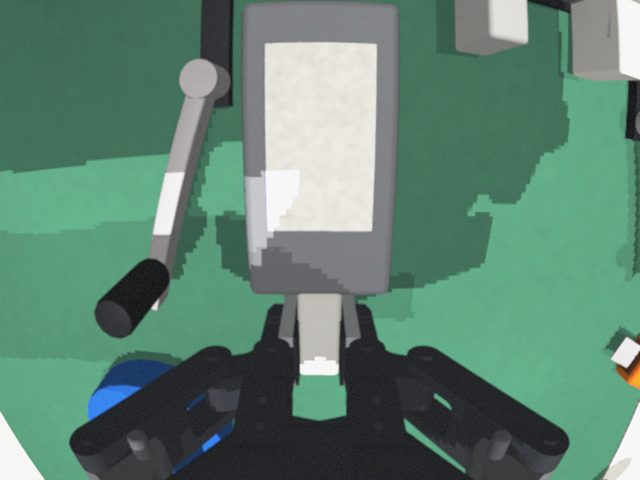

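The pack is clear of the bay, straight in the grip, with the brick at (320,150) and keeper 1 well clear. Lift and carry.

>>> apply_moves(
  series=[
    {"gripper": 0.0,"travel": [0,0,-0.01],"twist": [0,0,0]},
    {"gripper": 0.0,"travel": [0,0,-0.03],"twist": [0,0,0]},
    {"gripper": 0.0,"travel": [0,0,-0.04],"twist": [0,0,0]},
    {"gripper": 0.0,"travel": [0,0,-0.04],"twist": [0,0,0]},
    {"gripper": 0.0,"travel": [0,0,-0.03],"twist": [0,0,0]},
    {"gripper": 0.0,"travel": [0,0,0],"twist": [0,0,0]},
  ],
)

```text
time_s: 11.1
position: [0.4797, 0.096, 0.1711]
tool_rot: [0.004, 0.705, 0.709, 0.005]
contact_force: [-0.1, -0.3, -1.5]
opening: 0.0152
finger_force: 60.8
```

```bash
python3 plan.py 435 -243 165 -9.6 0 435 -243 75 -9.6 0
```

```text
at [479.7  96.  171.1] psi_y 0.3 tilt [ 0.012  0.001 -1.   ] j [ 0.06 -0.06 -0.13  1.49  0.    1.63] t 11.1 open 15.2 F [-0.1 -0.3 -1.5]
[{"gripper":0.0,"travel":[-0.0376,-0.0051,0.0007],"twist":[0,0,1.1]},{"gripper":0.0,"travel":[-0.0377,-0.0044,0.0007],"twist":[0,0,1.1]},{"gripper":0.0,"travel":[-0.0378,-0.0037,0.0007],"twist":[0,0,1.1]},{"gripper":0.0,"travel":[-0.0379,-0.003,0.0007],"twist":[0,0,1.1]},{"gripper":0.0,"travel":[-0.0379,-0.0022,0.0007],"twist":[0,0,1.1]},{"gripper":0.0,"travel":[-0.038,-0.0015,0.0007],"twist":[0,0,1.1]},{"gripper":0.0,"travel":[-0.038,-0.0008,0.0007],"twist":[0,0,1.1]},{"gripper":0.0,"travel":[-0.038,-0.0001,0.0007],"twist":[0,0,1.1]},{"gripper":0.0,"travel":[-0.038,0.0007,0.0007],"twist":[0,0,1.1]},{"gripper":0.0,"travel":[0.0,0.0,0.03],"twist":[0,0,0.0]}]
[{"gripper":0.0,"travel":[0.0,0.0,0.03],"twist":[0,0,0.0]},{"gripper":0.0,"travel":[0.0,0.0,0.03],"twist":[0,0,0.0]}]
```

>>> apply_moves(
  series=[
    {"gripper": 0.0,"travel": [-0.02,-0.0025,0],"twist": [0,0,1]},
    {"gripper": 0.0,"travel": [-0.037,-0.0045,0],"twist": [0,0,1]},
    {"gripper": 0.0,"travel": [-0.038,-0.004,0],"twist": [0,0,1]},
    {"gripper": 0.0,"travel": [-0.038,-0.003,0],"twist": [0,0,1]},
    {"gripper": 0.0,"travel": [-0.038,-0.0025,0],"twist": [0,0,1]},
    {"gripper": 0.0,"travel": [-0.038,-0.002,0],"twist": [0,0,1]},
    {"gripper": 0.0,"travel": [-0.038,-0.001,0],"twist": [0,0,1]},
    {"gripper": 0.0,"travel": [-0.038,-0.0005,0],"twist": [0,0,1]},
    {"gripper": 0.0,"travel": [-0.035,0,0],"twist": [0,0,1]},
    {"gripper": 0.0,"travel": [-0.018,0,0],"twist": [0,0,0.6]},
  ],
)

```text
time_s: 12.1
position: [0.4301, -0.2428, 0.1629]
tool_rot: [-0.001, 0.763, 0.646, -0.0]
contact_force: [-0.2, 0.4, -2.4]
opening: 0.0151
finger_force: 60.6
```

>>> apply_moves(
  series=[
    {"gripper": 0.0,"travel": [0,0,0],"twist": [0,0,0]},
    {"gripper": 0.0,"travel": [0,0,0],"twist": [0,0,0]},
    {"gripper": 0.0,"travel": [0,0,0],"twist": [0,0,0]},
  ],
)

```text
time_s: 12.4
position: [0.4308, -0.2396, 0.1637]
tool_rot: [-0.001, 0.762, 0.647, 0.0]
contact_force: [-0.5, -0.3, -3.0]
opening: 0.0154
finger_force: 60.7
```

```bash
python3 plan.py 435 -243 75 -9.6 0
cat > wpic.py <<'E'
import sys
from h import *
m,p,d=cam('wrist'); save(sys.argv[1],p); np.savez(sys.argv[1]+'.npz',p=p,d=d,**m)
E
python3 wpic.py w4
```

```text
at [ 430.8 -239.6  163.7] psi_y -9.3 tilt [-0.001  0.001 -1.   ] j [-0.64 -0.04 -0.12  1.49  0.    1.09] t 12.4 open 15.4 F [-0.5 -0.3 -3. ]
[{"gripper":0.0,"travel":[-0.0009,0.0016,0.0296],"twist":[0,0,0.1]},{"gripper":0.0,"travel":[-0.0009,0.0016,0.0296],"twist":[0,0,0.1]},{"gripper":0.0,"travel":[-0.0009,0.0016,0.0296],"twist":[0,0,0.1]}]
```

View pics/w4.png

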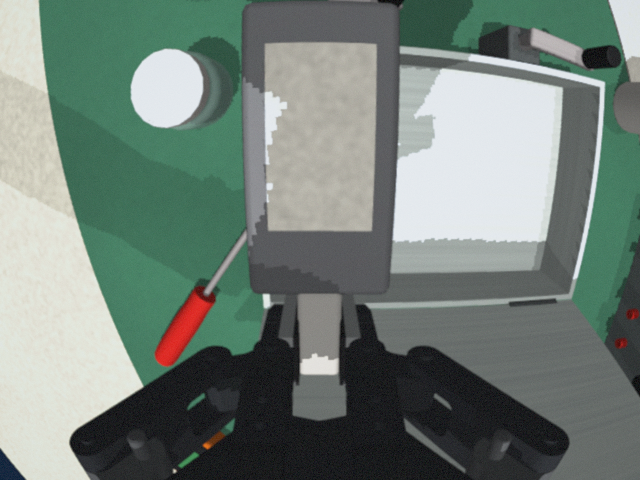

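Pack A is over the case's left third, with the case rim visible at right, (400–600, 50–300). Lower it into slot −85.

>>> apply_moves(
  series=[
    {"gripper": 0.0,"travel": [-0.002,0.003,0.02],"twist": [0,0,0.2]},
    {"gripper": 0.0,"travel": [-0.001,0.002,0.03],"twist": [0,0,0]},
    {"gripper": 0.0,"travel": [0,0,0.03],"twist": [0,0,0]},
    {"gripper": 0.0,"travel": [0,0,0.03],"twist": [0,0,0]},
    {"gripper": 0.0,"travel": [0,0,0.022],"twist": [0,0,0]},
    {"gripper": 0.0,"travel": [0,0,0.011],"twist": [0,0,0]},
    {"gripper": 0.0,"travel": [0,0,0],"twist": [0,0,0]},
    {"gripper": 0.0,"travel": [0,0,0],"twist": [0,0,0]},
  ],
)

```text
time_s: 13.25
position: [0.436, -0.2447, 0.0223]
tool_rot: [0.001, 0.764, 0.646, 0.0]
contact_force: [0.1, -0.2, -1.9]
opening: 0.0146
finger_force: 60.6
```

```bash
python3 plan.py
```

```text
at [ 436.  -244.7   22.3] psi_y -9.6 tilt [ 0.001 -0.001 -1.   ] j [-0.65  0.04 -0.33  1.2   0.    1.09] t 13.25 open 14.6 F [ 0.1 -0.2 -1.9]
```

Lower 6 mm more, release and lift.

>>> apply_moves(
  series=[
    {"gripper": 0.0,"travel": [0,0,0.004],"twist": [0,0,0]},
    {"gripper": 0.0,"travel": [0,0,0.0025],"twist": [0,0,0]},
    {"gripper": 0.0,"travel": [0,0,0],"twist": [0,0,0]},
    {"gripper": 0.03,"travel": [0,0,0],"twist": [0,0,0]},
    {"gripper": 0.03,"travel": [0,0,0],"twist": [0,0,0]},
    {"gripper": 0.03,"travel": [0,0,-0.02],"twist": [0,0,0]},
    {"gripper": 0.03,"travel": [0,0,-0.03],"twist": [0,0,0]},
    {"gripper": 0.03,"travel": [0,0,-0.04],"twist": [0,0,0]},
    {"gripper": 0.03,"travel": [0,0,-0.04],"twist": [0,0,0]},
    {"gripper": 0.03,"travel": [0,0,-0.015],"twist": [0,0,0]},
  ],
)

```text
time_s: 14.25
position: [0.4376, -0.2464, 0.1654]
tool_rot: [0.004, 0.764, 0.645, 0.001]
contact_force: [0.8, -1.0, 0.9]
opening: 0.03
finger_force: 0.0
```

```bash
cat > case.py <<'E'
# wrist/top view: bright packs inside case in case frame, from depth
import sys
from h import *
C=np.array([526,-216.6]);a=np.radians(-99.6); ex=np.array([np.cos(a),np.sin(a)]); ey=np.array([-np.sin(a),np.cos(a)])
n=sys.argv[1]; m,p,d=cam(n); P=cloud(m,d,n=='wrist')*1000
xy=P[...,:2]-C; X=xy@ex; Y=xy@ey
for nm,z0,z1 in(('brick',36,48),):
    k=(abs(X)<88)&(abs(Y)<128)&(P[...,2]>z0)&(P[...,2]<z1)
    k=cv2.morphologyEx(k.astype(np.uint8),cv2.MORPH_OPEN,np.ones((3,3)))
    nn,l,s,c=cv2.connectedComponentsWithStats(k)
    for i in range(1,nn):
        if s[i,4]>60:
            q=l==i; r=cv2.minAreaRect(np.c_[X[q],Y[q]].astype(np.float32)); print(nm,s[i,4],'X',np.percentile(X[q],[2,98]).round(),'Y',np.percentile(Y[q],[2,98]).round(),'ang',round(r[2],1),'z',np.median(P[q][:,2]).round(1))
E
python3 case.py wrist; python3 plan.py 538 218 150 0 28 540 218 110 0 28
```

```text
brick 10347 X [-76.  48.] Y [-110.  -63.] ang 89.3 z 41.1
at [ 438.  -246.7  166.4] psi_y -9.6 tilt [ 0.009 -0.006 -1.   ] j [-0.65 -0.03 -0.11  1.48  0.    1.09] t 14.3 open 30.0 F [ 0.3 -0.3  2. ]
[{"gripper":0.028,"travel":[0.0396,0.0017,0.0014],"twist":[0,0,-0.8]},{"gripper":0.028,"travel":[0.0395,0.0023,0.0014],"twist":[0,0,-0.8]},{"gripper":0.028,"travel":[0.0395,0.0028,0.0014],"twist":[0,0,-0.8]},{"gripper":0.028,"travel":[0.0395,0.0034,0.0014],"twist":[0,0,-0.8]},{"gripper":0.028,"travel":[0.0394,0.004,0.0014],"twist":[0,0,-0.8]},{"gripper":0.028,"travel":[0.0394,0.0045,0.0014],"twist":[0,0,-0.8]},{"gripper":0.028,"travel":[0.0393,0.0051,0.0014],"twist":[0,0,-0.8]},{"gripper":0.028,"travel":[0.0392,0.0056,0.0014],"twist":[0,0,-0.8]},{"gripper":0.028,"travel":[0.0391,0.0061,0.0014],"twist":[0,0,-0.8]},{"gripper":0.028,"travel":[0.039,0.0067,0.0014],"twist":[0,0,-0.8]}]
[{"gripper":0.028,"travel":[0.0389,0.0072,0.0014],"twist":[0,0,-0.8]},{"gripper":0.028,"travel":[0.0388,0.0078,0.0014],"twist":[0,0,-0.8]},{"gripper":0.028,"travel":[0.0,0.002,0.04],"twist":[0,0,0.0]}]
```

>>> apply_moves(
  series=[
    {"gripper": 0.028,"travel": [0.025,0.001,0.001],"twist": [0,0,-0.8]},
    {"gripper": 0.028,"travel": [0.0395,0.0025,0.001],"twist": [0,0,-0.8]},
    {"gripper": 0.028,"travel": [0.0395,0.003,0.001],"twist": [0,0,-0.8]},
    {"gripper": 0.028,"travel": [0.0395,0.0035,0.001],"twist": [0,0,-0.8]},
    {"gripper": 0.028,"travel": [0.0395,0.004,0.001],"twist": [0,0,-0.8]},
    {"gripper": 0.028,"travel": [0.0395,0.0045,0.001],"twist": [0,0,-0.8]},
    {"gripper": 0.028,"travel": [0.0395,0.005,0.001],"twist": [0,0,-0.8]},
    {"gripper": 0.028,"travel": [0.039,0.0055,0.001],"twist": [0,0,-0.8]},
    {"gripper": 0.028,"travel": [0.039,0.006,0.001],"twist": [0,0,-0.8]},
    {"gripper": 0.028,"travel": [0.039,0.0065,0.001],"twist": [0,0,-0.8]},
  ],
)

```text
time_s: 15.3
position: [0.5148, 0.1299, 0.1481]
tool_rot: [-0.001, 0.717, 0.697, -0.001]
contact_force: [0.9, -0.1, 1.0]
opening: 0.0283
finger_force: 0.0
```

>>> apply_moves(
  series=[
    {"gripper": 0.028,"travel": [0.039,0.007,0.001],"twist": [0,0,-0.8]},
    {"gripper": 0.028,"travel": [0.039,0.0075,0.001],"twist": [0,0,-0.8]},
    {"gripper": 0.028,"travel": [0.012,0.002,0.04],"twist": [0,0,0]},
    {"gripper": 0.028,"travel": [0,0,0],"twist": [0,0,0]},
    {"gripper": 0.028,"travel": [0,0,0],"twist": [0,0,0]},
    {"gripper": 0.028,"travel": [0,0,0],"twist": [0,0,0]},
  ],
)

```text
time_s: 15.9
position: [0.5339, 0.2172, 0.1084]
tool_rot: [0.0, 0.708, 0.707, 0.0]
contact_force: [0.8, 0.1, 0.8]
opening: 0.0282
finger_force: 0.0
```

```bash
python3 wfin.py; python3 plan.py 539 221 13 -0.3 28
```

```text
fin 1115 [538. 222.  40.] [[531.0, 209.0], [546.0, 235.0]]
fin 1052 [600. 221.  40.] [[593.0, 207.0], [608.0, 234.0]]
at [534.4 217.3 109.2] psi_y -0.1 tilt [ 0.002  0.    -1.   ] j [ 0.27  0.19  0.01  1.39 -0.    1.84] t 15.95 open 27.8 F [-0.4  0.5  0.3]
[{"gripper":0.028,"travel":[0.0012,0.0015,0.0321],"twist":[0,0,0.1]},{"gripper":0.028,"travel":[0.0013,0.0015,0.0321],"twist":[0,0,0.1]},{"gripper":0.028,"travel":[0.0013,0.0015,0.0321],"twist":[0,0,0.1]}]
```

>>> apply_moves(
  series=[
    {"gripper": 0.028,"travel": [0.004,0.0045,0.01],"twist": [0,0,0]},
    {"gripper": 0.028,"travel": [0,0,0.03],"twist": [0,0,0]},
    {"gripper": 0.028,"travel": [0,0,0.03],"twist": [0,0,0]},
    {"gripper": 0.028,"travel": [0,0,0.025],"twist": [0,0,0]},
    {"gripper": 0.028,"travel": [0,0,0],"twist": [0,0,0]},
    {"gripper": 0.0,"travel": [0,0,0],"twist": [0,0,0]},
    {"gripper": 0.0,"travel": [0,0,0],"twist": [0,0,0]},
    {"gripper": 0.0,"travel": [0,0,0],"twist": [0,0,0]},
    {"gripper": 0.0,"travel": [0,0,0],"twist": [0,0,0]},
  ],
)

```text
time_s: 16.85
position: [0.5389, 0.2221, 0.014]
tool_rot: [0.001, 0.707, 0.707, 0.001]
contact_force: [-0.3, -0.1, -2.1]
opening: 0.0151
finger_force: 60.5
```

```bash
python3 plan.py
```

```text
at [538.9 222.1  14. ] psi_y -0.0 tilt [ 0.002  0.    -1.   ] j [ 0.28  0.26 -0.1   1.21 -0.    1.85] t 16.85 open 15.1 F [-0.3 -0.1 -2.1]
```

>>> apply_moves(
  series=[
    {"gripper": 0.0,"travel": [-0.01,0,-0.001],"twist": [0,0,0]},
    {"gripper": 0.0,"travel": [-0.015,-0.0002,0],"twist": [0,0,0]},
    {"gripper": 0.0,"travel": [-0.015,-0.0002,0],"twist": [0,0,0]},
    {"gripper": 0.0,"travel": [-0.015,-0.0002,0],"twist": [0,0,0]},
    {"gripper": 0.0,"travel": [-0.015,-0.0002,0],"twist": [0,0,0]},
    {"gripper": 0.0,"travel": [-0.015,-0.0002,0],"twist": [0,0,0]},
    {"gripper": 0.0,"travel": [-0.015,-0.0002,0],"twist": [0,0,0]},
    {"gripper": 0.0,"travel": [-0.015,-0.0002,0],"twist": [0,0,0]},
    {"gripper": 0.0,"travel": [-0.012,0,0],"twist": [0,0,0]},
    {"gripper": 0.0,"travel": [0,0,0],"twist": [0,0,0]},
  ],
)

```text
time_s: 17.85
position: [0.5368, 0.0932, 0.0138]
tool_rot: [0.0, 0.708, 0.706, -0.0]
contact_force: [-0.7, 0.9, -2.1]
opening: 0.0151
finger_force: 60.4
```

```bash
python3 plan.py; python3 wfin.py
```

```text
at [536.8  93.2  13.8] psi_y -0.1 tilt [ 0. -0. -1.] j [ 0.05  0.17 -0.21  1.19 -0.    1.62] t 17.85 open 15.1 F [-0.7  0.9 -2.1]
fin 1920 [599. 213.  40.] [[592.0, 206.0], [607.0, 222.0]]
fin 37967 [537. 171.  41.] [[514.0, 127.0], [557.0, 210.0]]
fin 3290 [535. 100.  41.] [[528.0, 81.0], [542.0, 116.0]]
```

```bash
python3 plan.py 536.8 93.2 165 0 0  519 -257 165 -9.6 0
```

```text
at [536.8  94.3  13.9] psi_y -0.1 tilt [ 0.  0. -1.] j [ 0.05  0.17 -0.21  1.19  0.    1.62] t 17.9 open 15.0 F [ 0.2  0.9 -2.6]
[{"gripper":0.0,"travel":[-0.0003,0.0,-0.0378],"twist":[0,0,0.0]},{"gripper":0.0,"travel":[-0.0003,0.0,-0.0378],"twist":[0,0,0.0]},{"gripper":0.0,"travel":[-0.0003,0.0,-0.0378],"twist":[0,0,0.0]},{"gripper":0.0,"travel":[-0.0003,0.0,-0.0378],"twist":[0,0,0.0]},{"gripper":0.0,"travel":[-0.0389,-0.0019,0.0],"twist":[0,0,1.1]},{"gripper":0.0,"travel":[-0.0389,-0.0012,0.0],"twist":[0,0,1.1]},{"gripper":0.0,"travel":[-0.039,-0.0004,0.0],"twist":[0,0,1.1]},{"gripper":0.0,"travel":[-0.039,0.0003,0.0],"twist":[0,0,1.1]},{"gripper":0.0,"travel":[-0.0389,0.0011,0.0],"twist":[0,0,1.1]},{"gripper":0.0,"travel":[-0.0389,0.0018,0.0],"twist":[0,0,1.1]}]
[{"gripper":0.0,"travel":[-0.0389,0.0026,0.0],"twist":[0,0,1.1]},{"gripper":0.0,"travel":[-0.0388,0.0033,0.0],"twist":[0,0,1.1]},{"gripper":0.0,"travel":[-0.0387,0.0041,0.0],"twist":[0,0,1.1]}]
```

>>> apply_moves(
  series=[
    {"gripper": 0.0,"travel": [0,0,-0.01],"twist": [0,0,0]},
    {"gripper": 0.0,"travel": [0,0,-0.03],"twist": [0,0,0]},
    {"gripper": 0.0,"travel": [0,0,-0.04],"twist": [0,0,0]},
    {"gripper": 0.0,"travel": [0,0,-0.04],"twist": [0,0,0]},
    {"gripper": 0.0,"travel": [0,0,-0.03],"twist": [0,0,0]},
    {"gripper": 0.0,"travel": [-0.02,-0.001,0],"twist": [0,0,0.9]},
    {"gripper": 0.0,"travel": [-0.038,-0.001,0],"twist": [0,0,1]},
    {"gripper": 0.0,"travel": [-0.039,-0.001,0],"twist": [0,0,1]},
    {"gripper": 0.0,"travel": [-0.039,0,0],"twist": [0,0,1]},
    {"gripper": 0.0,"travel": [-0.039,0.001,0],"twist": [0,0,1]},
  ],
)

```text
time_s: 18.9
position: [0.5284, -0.0803, 0.1649]
tool_rot: [0.001, 0.736, 0.677, 0.001]
contact_force: [0.6, -0.2, -2.4]
opening: 0.0152
finger_force: 60.4
```

>>> apply_moves(
  series=[
    {"gripper": 0.0,"travel": [-0.039,0.0015,0],"twist": [0,0,1]},
    {"gripper": 0.0,"travel": [-0.039,0.002,0],"twist": [0,0,1]},
    {"gripper": 0.0,"travel": [-0.039,0.003,0],"twist": [0,0,1]},
    {"gripper": 0.0,"travel": [-0.039,0.004,0],"twist": [0,0,1]},
    {"gripper": 0.0,"travel": [-0.018,0.002,0],"twist": [0,0,0.7]},
    {"gripper": 0.0,"travel": [0,0,0],"twist": [0,0,0]},
    {"gripper": 0.0,"travel": [0,0,0],"twist": [0,0,0]},
    {"gripper": 0.0,"travel": [0,0,0],"twist": [0,0,0]},
  ],
)

```text
time_s: 19.7
position: [0.5207, -0.2526, 0.1641]
tool_rot: [-0.0, 0.763, 0.646, 0.0]
contact_force: [-0.2, -0.5, -2.4]
opening: 0.0151
finger_force: 60.5
```

```bash
python3 plan.py 519 -257 75 -9.6 0; python3 case.py wrist; python3 wfin.py
```

```text
at [ 520.7 -252.6  164.1] psi_y -9.5 tilt [ 0.     0.001 -1.   ] j [-0.57  0.18  0.11  1.5   0.    1.17] t 19.7 open 15.1 F [-0.2 -0.5 -2.4]
[{"gripper":0.0,"travel":[-0.0015,-0.0003,0.0297],"twist":[0,0,0.0]},{"gripper":0.0,"travel":[-0.0015,-0.0003,0.0297],"twist":[0,0,0.0]},{"gripper":0.0,"travel":[-0.0015,-0.0003,0.0297],"twist":[0,0,0.0]}]
brick 9222 X [-76.  49.] Y [-109.  -62.] ang 0.0 z 41.2
```

>>> apply_moves(
  series=[
    {"gripper": 0.0,"travel": [-0.003,-0.001,0.02],"twist": [0,0,0.1]},
    {"gripper": 0.0,"travel": [-0.001,0,0.03],"twist": [0,0,0]},
    {"gripper": 0.0,"travel": [0,0,0.03],"twist": [0,0,0]},
    {"gripper": 0.0,"travel": [0,0,0.03],"twist": [0,0,0]},
    {"gripper": 0.0,"travel": [0,0,0.022],"twist": [0,0,0]},
    {"gripper": 0.0,"travel": [0,0,0.011],"twist": [0,0,0]},
    {"gripper": 0.0,"travel": [0,0,0],"twist": [0,0,0]},
    {"gripper": 0.0,"travel": [0,0,0.004],"twist": [0,0,0]},
    {"gripper": 0.0,"travel": [0,0,0.0025],"twist": [0,0,0]},
    {"gripper": 0.0,"travel": [0,0,0],"twist": [0,0,0]},
  ],
)

```text
time_s: 20.8
position: [0.5194, -0.2584, 0.0154]
tool_rot: [0.001, 0.764, 0.645, 0.0]
contact_force: [0.1, -0.9, -2.1]
opening: 0.015
finger_force: 60.5
```

>>> apply_moves(
  series=[
    {"gripper": 0.03,"travel": [0,0,0],"twist": [0,0,0]},
    {"gripper": 0.03,"travel": [0,0,0],"twist": [0,0,0]},
    {"gripper": 0.03,"travel": [0,0,-0.02],"twist": [0,0,0]},
    {"gripper": 0.03,"travel": [0,0,-0.03],"twist": [0,0,0]},
    {"gripper": 0.03,"travel": [0,0,-0.04],"twist": [0,0,0]},
    {"gripper": 0.03,"travel": [0,0,-0.04],"twist": [0,0,0]},
    {"gripper": 0.03,"travel": [0,0,-0.015],"twist": [0,0,0]},
    {"gripper": 0.03,"travel": [0,0,0],"twist": [0,0,0]},
    {"gripper": 0.03,"travel": [0,0,0],"twist": [0,0,0]},
  ],
)

```text
time_s: 21.7
position: [0.5185, -0.2579, 0.1586]
tool_rot: [-0.0, 0.764, 0.645, -0.0]
contact_force: [-0.4, 0.7, -0.4]
opening: 0.0299
finger_force: 0.0
```

```bash
python3 case.py wrist; python3 plan.py 601 221 150 0 28 601 221 110 0 28
```

```text
brick 10807 X [-76.  48.] Y [-25.  22.] ang 89.9 z 41.1
brick 9645 X [-76.  49.] Y [-109.  -62.] ang 90.0 z 41.2
at [ 517.8 -257.4  157.3] psi_y -9.7 tilt [-0.003  0.002 -1.   ] j [-0.58  0.19  0.1   1.49  0.    1.16] t 21.75 open 29.8 F [-0.5  0.1 -0.6]
[{"gripper":0.028,"travel":[0.0405,0.0001,0.0006],"twist":[0,0,-0.8]},{"gripper":0.028,"travel":[0.0405,0.0007,0.0006],"twist":[0,0,-0.8]},{"gripper":0.028,"travel":[0.0404,0.0012,0.0006],"twist":[0,0,-0.8]},{"gripper":0.028,"travel":[0.0404,0.0018,0.0006],"twist":[0,0,-0.8]},{"gripper":0.028,"travel":[0.0404,0.0024,0.0006],"twist":[0,0,-0.8]},{"gripper":0.028,"travel":[0.0404,0.0029,0.0006],"twist":[0,0,-0.8]},{"gripper":0.028,"travel":[0.0403,0.0035,0.0006],"twist":[0,0,-0.8]},{"gripper":0.028,"travel":[0.0403,0.0041,0.0006],"twist":[0,0,-0.8]},{"gripper":0.028,"travel":[0.0402,0.0046,0.0006],"twist":[0,0,-0.8]},{"gripper":0.028,"travel":[0.0401,0.0052,0.0006],"twist":[0,0,-0.8]}]
[{"gripper":0.028,"travel":[0.0401,0.0057,0.0006],"twist":[0,0,-0.8]},{"gripper":0.028,"travel":[0.04,0.0063,0.0006],"twist":[0,0,-0.8]},{"gripper":0.028,"travel":[0.0,0.0,0.04],"twist":[0,0,-0.1]}]
```

Both are flat and well placed. On to the third pack.

>>> apply_moves(
  series=[
    {"gripper": 0.028,"travel": [0.03,0,0.001],"twist": [0,0,-0.8]},
    {"gripper": 0.028,"travel": [0.0405,0.0005,0.001],"twist": [0,0,-0.8]},
    {"gripper": 0.028,"travel": [0.0405,0.001,0.001],"twist": [0,0,-0.8]},
    {"gripper": 0.028,"travel": [0.0405,0.002,0.001],"twist": [0,0,-0.8]},
    {"gripper": 0.028,"travel": [0.0405,0.0025,0.001],"twist": [0,0,-0.8]},
    {"gripper": 0.028,"travel": [0.0405,0.003,0.001],"twist": [0,0,-0.8]},
    {"gripper": 0.028,"travel": [0.0405,0.0035,0.001],"twist": [0,0,-0.8]},
    {"gripper": 0.028,"travel": [0.0405,0.004,0.001],"twist": [0,0,-0.8]},
    {"gripper": 0.028,"travel": [0.04,0.0045,0],"twist": [0,0,-0.8]},
    {"gripper": 0.028,"travel": [0.04,0.005,0],"twist": [0,0,-0.8]},
  ],
)

```text
time_s: 22.75
position: [0.584, 0.1324, 0.1479]
tool_rot: [-0.002, 0.717, 0.697, -0.002]
contact_force: [0.0, 0.1, 1.6]
opening: 0.0283
finger_force: 0.0
```

>>> apply_moves(
  series=[
    {"gripper": 0.028,"travel": [0.04,0.0055,0],"twist": [0,0,-0.8]},
    {"gripper": 0.028,"travel": [0.04,0.0065,0],"twist": [0,0,-0.8]},
    {"gripper": 0.028,"travel": [0.009,0.002,0.04],"twist": [0,0,-0.1]},
    {"gripper": 0.028,"travel": [0,0,0],"twist": [0,0,0]},
    {"gripper": 0.028,"travel": [0,0,0],"twist": [0,0,0]},
    {"gripper": 0.028,"travel": [0,0,0],"twist": [0,0,0]},
  ],
)

```text
time_s: 23.35
position: [0.6015, 0.2186, 0.1113]
tool_rot: [-0.0, 0.708, 0.707, -0.0]
contact_force: [-0.9, -0.7, 0.7]
opening: 0.0279
finger_force: 0.0
```

```bash
python3 wfin.py; python3 plan.py 601 221 13 -0.3 28
```

```text
fin 1138 [600. 221.  40.] [[593.0, 208.0], [608.0, 234.0]]
at [602.3 218.6 112.4] psi_y -0.1 tilt [ 0.001  0.    -1.   ] j [ 0.24  0.35  0.22  1.43 -0.    1.82] t 23.4 open 28.0 F [ 0.7  0.2 -0.6]
[{"gripper":0.028,"travel":[0.0008,-0.0004,0.0331],"twist":[0,0,0.1]},{"gripper":0.028,"travel":[0.0008,-0.0004,0.0331],"twist":[0,0,0.1]},{"gripper":0.028,"travel":[0.0008,-0.0004,0.0331],"twist":[0,0,0.1]}]
```

>>> apply_moves(
  series=[
    {"gripper": 0.028,"travel": [0.003,-0.001,0.012],"twist": [0,0,0]},
    {"gripper": 0.028,"travel": [0,0,0.03],"twist": [0,0,0]},
    {"gripper": 0.028,"travel": [0,0,0.03],"twist": [0,0,0]},
    {"gripper": 0.028,"travel": [0,0,0.025],"twist": [0,0,0]},
    {"gripper": 0.028,"travel": [0,0,0],"twist": [0,0,0]},
    {"gripper": 0.0,"travel": [0,0,0],"twist": [0,0,0]},
    {"gripper": 0.0,"travel": [0,0,0],"twist": [0,0,0]},
    {"gripper": 0.0,"travel": [0,0,0],"twist": [0,0,0]},
    {"gripper": 0.0,"travel": [0,0,0],"twist": [0,0,0]},
  ],
)

```text
time_s: 24.3
position: [0.6016, 0.2228, 0.0157]
tool_rot: [0.001, 0.707, 0.707, 0.001]
contact_force: [1.0, 0.7, -3.0]
opening: 0.0147
finger_force: 61.2
```

```bash
python3 plan.py
```

```text
at [601.6 222.8  15.7] psi_y -0.0 tilt [ 0.002  0.    -1.   ] j [ 0.25  0.4   0.08  1.25 -0.    1.82] t 24.3 open 14.7 F [ 1.   0.7 -3. ]
```

>>> apply_moves(
  series=[
    {"gripper": 0.0,"travel": [-0.01,0,-0.001],"twist": [0,0,0]},
    {"gripper": 0.0,"travel": [-0.015,-0.0002,0],"twist": [0,0,0]},
    {"gripper": 0.0,"travel": [-0.015,-0.0002,0],"twist": [0,0,0]},
    {"gripper": 0.0,"travel": [-0.015,-0.0002,0],"twist": [0,0,0]},
    {"gripper": 0.0,"travel": [-0.015,-0.0002,0],"twist": [0,0,0]},
    {"gripper": 0.0,"travel": [-0.015,-0.0002,0],"twist": [0,0,0]},
    {"gripper": 0.0,"travel": [-0.015,-0.0002,0],"twist": [0,0,0]},
    {"gripper": 0.0,"travel": [-0.015,-0.0002,0],"twist": [0,0,0]},
    {"gripper": 0.0,"travel": [-0.012,0,0],"twist": [0,0,0]},
    {"gripper": 0.0,"travel": [0,0,0],"twist": [0,0,0]},
  ],
)

```text
time_s: 25.3
position: [0.5994, 0.0937, 0.0153]
tool_rot: [0.0, 0.708, 0.706, -0.0]
contact_force: [-0.6, -0.4, -1.0]
opening: 0.0149
finger_force: 61.1
```

```bash
python3 wfin.py; python3 plan.py 600 93.2 165 0 0  603 -271 165 -9.6 0
```

```text
fin 36569 [599. 170.  41.] [[577.0, 126.0], [620.0, 208.0]]
fin 3168 [598.  98.  41.] [[591.0, 79.0], [605.0, 114.0]]
at [599.3  94.9  15.3] psi_y -0.1 tilt [ 0.  0. -1.] j [ 0.05  0.32 -0.03  1.23  0.    1.62] t 25.35 open 15.0 F [-0.1 -0.3 -2.2]
[{"gripper":0.0,"travel":[-0.0004,0.0002,-0.0374],"twist":[0,0,0.0]},{"gripper":0.0,"travel":[-0.0004,0.0002,-0.0374],"twist":[0,0,0.0]},{"gripper":0.0,"travel":[-0.0004,0.0002,-0.0374],"twist":[0,0,0.0]},{"gripper":0.0,"travel":[-0.0004,0.0002,-0.0374],"twist":[0,0,0.0]},{"gripper":0.0,"travel":[-0.0405,0.0004,0.0],"twist":[0,0,1.1]},{"gripper":0.0,"travel":[-0.0405,0.0012,0.0],"twist":[0,0,1.1]},{"gripper":0.0,"travel":[-0.0404,0.002,0.0],"twist":[0,0,1.1]},{"gripper":0.0,"travel":[-0.0404,0.0027,0.0],"twist":[0,0,1.1]},{"gripper":0.0,"travel":[-0.0403,0.0035,0.0],"twist":[0,0,1.1]},{"gripper":0.0,"travel":[-0.0402,0.0043,0.0],"twist":[0,0,1.1]}]
[{"gripper":0.0,"travel":[-0.0402,0.005,0.0],"twist":[0,0,1.1]},{"gripper":0.0,"travel":[-0.04,0.0058,0.0],"twist":[0,0,1.1]},{"gripper":0.0,"travel":[-0.0399,0.0066,0.0],"twist":[0,0,1.1]}]
```

>>> apply_moves(
  series=[
    {"gripper": 0.0,"travel": [0,0,-0.01],"twist": [0,0,0]},
    {"gripper": 0.0,"travel": [0,0,-0.03],"twist": [0,0,0]},
    {"gripper": 0.0,"travel": [0,0,-0.04],"twist": [0,0,0]},
    {"gripper": 0.0,"travel": [0,0,-0.04],"twist": [0,0,0]},
    {"gripper": 0.0,"travel": [0,0,-0.03],"twist": [0,0,0]},
    {"gripper": 0.0,"travel": [-0.02,0,0],"twist": [0,0,0.6]},
    {"gripper": 0.0,"travel": [-0.0405,0.001,0],"twist": [0,0,1]},
    {"gripper": 0.0,"travel": [-0.0405,0.0015,0],"twist": [0,0,1]},
    {"gripper": 0.0,"travel": [-0.0405,0.002,0],"twist": [0,0,1]},
    {"gripper": 0.0,"travel": [-0.0405,0.003,0],"twist": [0,0,1]},
  ],
)

```text
time_s: 26.35
position: [0.6011, -0.0869, 0.1665]
tool_rot: [0.001, 0.735, 0.679, 0.001]
contact_force: [1.3, 0.4, -2.3]
opening: 0.0149
finger_force: 61.1
```

>>> apply_moves(
  series=[
    {"gripper": 0.0,"travel": [-0.0405,0.0035,0],"twist": [0,0,1]},
    {"gripper": 0.0,"travel": [-0.04,0.0045,0],"twist": [0,0,1]},
    {"gripper": 0.0,"travel": [-0.04,0.005,0],"twist": [0,0,1]},
    {"gripper": 0.0,"travel": [-0.04,0.006,0],"twist": [0,0,1]},
    {"gripper": 0.0,"travel": [-0.022,0.0035,0],"twist": [0,0,1]},
    {"gripper": 0.0,"travel": [0,0,0],"twist": [0,0,0]},
    {"gripper": 0.0,"travel": [0,0,0],"twist": [0,0,0]},
    {"gripper": 0.0,"travel": [0,0,0],"twist": [0,0,0]},
  ],
)

```text
time_s: 27.15
position: [0.6032, -0.269, 0.1658]
tool_rot: [-0.0, 0.763, 0.646, 0.0]
contact_force: [0.6, -0.4, -1.6]
opening: 0.0148
finger_force: 61.1
```

```bash
python3 plan.py 603 -271 75 -9.6 0; python3 case.py wrist
```

```text
at [ 603.2 -269.   165.8] psi_y -9.5 tilt [ 0.     0.001 -1.   ] j [-0.52  0.4   0.39  1.55  0.    1.22] t 27.15 open 14.8 F [ 0.6 -0.4 -1.6]
[{"gripper":0.0,"travel":[-0.0007,0.0001,0.0303],"twist":[0,0,0.0]},{"gripper":0.0,"travel":[-0.0007,0.0001,0.0303],"twist":[0,0,0.0]},{"gripper":0.0,"travel":[-0.0007,0.0001,0.0303],"twist":[0,0,0.0]}]
brick 9178 X [-76.  49.] Y [-24.  23.] ang 89.9 z 41.2
brick 6902 X [-76.  50.] Y [-109.  -62.] ang 89.9 z 41.4
```

>>> apply_moves(
  series=[
    {"gripper": 0.0,"travel": [-0.002,0,0.02],"twist": [0,0,0.1]},
    {"gripper": 0.0,"travel": [0,0,0.03],"twist": [0,0,0]},
    {"gripper": 0.0,"travel": [0,0,0.03],"twist": [0,0,0]},
    {"gripper": 0.0,"travel": [0,0,0.03],"twist": [0,0,0]},
    {"gripper": 0.0,"travel": [0,0,0.022],"twist": [0,0,0]},
    {"gripper": 0.0,"travel": [0,0,0.011],"twist": [0,0,0]},
    {"gripper": 0.0,"travel": [0,0,0],"twist": [0,0,0]},
    {"gripper": 0.0,"travel": [0,0,0.004],"twist": [0,0,0]},
    {"gripper": 0.0,"travel": [0,0,0.002],"twist": [0,0,0]},
    {"gripper": 0.0,"travel": [0,0,0],"twist": [0,0,0]},
  ],
)

```text
time_s: 28.2
position: [0.6032, -0.2729, 0.0177]
tool_rot: [0.001, 0.764, 0.645, 0.0]
contact_force: [0.2, -0.0, -2.0]
opening: 0.0147
finger_force: 61.1
```

>>> apply_moves(
  series=[
    {"gripper": 0.03,"travel": [0,0,0],"twist": [0,0,0]},
    {"gripper": 0.03,"travel": [0,0,0],"twist": [0,0,0]},
    {"gripper": 0.03,"travel": [0,0,-0.02],"twist": [0,0,0]},
    {"gripper": 0.03,"travel": [0,0,-0.03],"twist": [0,0,0]},
    {"gripper": 0.03,"travel": [0,0,-0.04],"twist": [0,0,0]},
    {"gripper": 0.03,"travel": [0,0,-0.04],"twist": [0,0,0]},
    {"gripper": 0.03,"travel": [0,0,-0.015],"twist": [0,0,0]},
    {"gripper": 0.03,"travel": [0,0,0],"twist": [0,0,0]},
    {"gripper": 0.03,"travel": [0,0,0],"twist": [0,0,0]},
  ],
)

```text
time_s: 29.1
position: [0.6023, -0.2725, 0.1605]
tool_rot: [-0.0, 0.764, 0.645, -0.0]
contact_force: [-0.6, -0.1, -0.6]
opening: 0.0298
finger_force: 0.0
```

```bash
python3 case.py wrist; python3 plan.py
python3 - <<'E'
from h import *
C=np.array([526,-216.6]);a=np.radians(-99.6); ex=np.array([np.cos(a),np.sin(a)]); ey=np.array([-np.sin(a),np.cos(a)])
# turnbutton knobs & lid edge from side camera & initial top
for n in('side','top0'):
    if n=='side': m,p,d=cam(n)
    else:
        z=np.load('top0.npz'); m={k:z[k] for k in('fovy','cx','cy','R','t')}; p=z['p'];d=z['d']
    P=cloud(m,d)*1000; xy=P[...,:2]-C; X=xy@ex; Y=xy@ey; Z=P[...,2]
    k=(X>90)&(X<190)&(abs(Y)<140)&(Z>100)
    print(n,'lid ang', [ (round(z0),round(np.median(X[k&(abs(Z-z0)<8)]),1)) for z0 in range(110,260,20) if (k&(abs(Z-z0)<8)).sum()>5], Z[k].max() if k.any() else None)
    k=(X>-150)&(X<-50)&(abs(Y)<140)&(Z>98)&(Z<115)&(p.max(2)<80)
    nn,l,s,c=cv2.connectedComponentsWithStats(k.astype(np.uint8))
    for i in range(1,nn):
        if s[i,4]>15: print('knob case',np.median(X[l==i]).round(1),np.median(Y[l==i]).round(1),s[i,4])
E
```

```text
brick 9551 X [-76.  49.] Y [-24.  23.] ang 89.9 z 41.2
brick 10587 X [-73.  50.] Y [ 60. 107.] ang 89.7 z 41.1
brick 7104 X [-75.  49.] Y [-109.  -62.] ang 0.1 z 41.4
at [ 601.5 -272.   159. ] psi_y -9.7 tilt [-0.003  0.002 -1.   ] j [-0.53  0.41  0.38  1.54  0.    1.21] t 29.15 open 30.1 F [-0.7  1.  -0.3]
side lid ang [(110, np.float64(112.8)), (130, np.float64(116.7)), (150, np.float64(120.3)), (170, np.float64(124.0)), (190, np.float64(127.8)), (210, np.float64(131.3)), (230, np.float64(134.5)), (250, np.float64(136.3))] 627.7072962340743
knob case -98.4 98.6 39
knob case -114.9 -51.1 43
top0 lid ang [(110, np.float64(104.0)), (130, np.float64(107.7)), (150, np.float64(111.6)), (170, np.float64(115.3)), (190, np.float64(119.0)), (210, np.float64(122.8)), (230, np.float64(126.4)), (250, np.float64(130.5))] 265.38449314799067
knob case -106.0 100.5 59
knob case -121.8 -49.6 59
```

All three packs lie flat, side by side. Turnbutton 1 stands slightly toward the lid (about 0.15 rad), so I'll nudge it clear before closing the lid.

```bash
python3 plan.py 636.5 -164.5 120 -9.6 0 636.5 -164.5 90 -9.6 0
```

```text
at [ 601.2 -271.8  158.3] psi_y -9.7 tilt [-0.004  0.002 -1.   ] j [-0.53  0.41  0.38  1.54  0.    1.21] t 29.2 open 29.6 F [0.2 0.6 0. ]
[{"gripper":0.0,"travel":[0.0372,0.0056,0.0128],"twist":[0,0,0.0]},{"gripper":0.0,"travel":[0.0372,0.0056,0.0128],"twist":[0,0,0.0]},{"gripper":0.0,"travel":[0.0372,0.0056,0.0128],"twist":[0,0,0.0]},{"gripper":0.0,"travel":[0.0,0.0,0.03],"twist":[0,0,-0.1]}]
```

>>> apply_moves(
  series=[
    {"gripper": 0.0,"travel": [0.02,0.0055,0.01],"twist": [0,0,0]},
    {"gripper": 0.0,"travel": [0.035,0.0055,0.01],"twist": [0,0,0]},
    {"gripper": 0.0,"travel": [0.035,0.0055,0.01],"twist": [0,0,0]},
    {"gripper": 0.0,"travel": [0.02,0,0.008],"twist": [0,0,0]},
    {"gripper": 0.0,"travel": [0,0,0.03],"twist": [0,0,0]},
    {"gripper": 0.0,"travel": [0,0,0],"twist": [0,0,0]},
    {"gripper": 0.0,"travel": [0,0,0],"twist": [0,0,0]},
    {"gripper": 0.0,"travel": [0,0,0],"twist": [0,0,0]},
  ],
)

```text
time_s: 30.0
position: [0.6373, -0.1677, 0.0942]
tool_rot: [0.0, 0.765, 0.644, 0.0]
contact_force: [-0.7, 0.2, 0.4]
opening: 0.0001
finger_force: 0.0
```

```bash
python3 plan.py 641 -137.5 90 -9.6 0
```

```text
at [ 637.3 -167.7   94.2] psi_y -9.8 tilt [ 0.001 -0.001 -1.   ] j [-0.36  0.41  0.25  1.41 -0.    1.38] t 30.0 open 0.1 F [-0.7  0.2  0.4]
[{"gripper":0.0,"travel":[0.0304,-0.0015,0.0042],"twist":[0,0,-0.2]}]
```

>>> apply_moves(
  series=[
    {"gripper": 0.0,"travel": [0.01,0,0.003],"twist": [0,0,0]},
    {"gripper": 0.0,"travel": [0.01,0,0],"twist": [0,0,0]},
    {"gripper": 0.0,"travel": [0.01,0,0],"twist": [0,0,0]},
    {"gripper": 0.0,"travel": [0,0,0],"twist": [0,0,0]},
    {"gripper": 0.0,"travel": [0,0,0],"twist": [0,0,0]},
    {"gripper": 0.0,"travel": [-0.03,0,0],"twist": [0,0,0]},
    {"gripper": 0.0,"travel": [0,0,-0.04],"twist": [0,0,0]},
    {"gripper": 0.0,"travel": [0,0,-0.04],"twist": [0,0,0]},
    {"gripper": 0.0,"travel": [0,0,-0.04],"twist": [0,0,0]},
    {"gripper": 0.0,"travel": [0,0,-0.04],"twist": [0,0,0]},
  ],
)

```text
time_s: 31.0
position: [0.6366, -0.1668, 0.2517]
tool_rot: [-0.0, 0.765, 0.645, -0.0]
contact_force: [0.4, 1.4, 0.8]
opening: 0.0001
finger_force: 0.0
```

>>> apply_moves(
  series=[
    {"gripper": 0.0,"travel": [0,0,-0.04],"twist": [0,0,0]},
    {"gripper": 0.0,"travel": [0,0,0],"twist": [0,0,0]},
    {"gripper": 0.0,"travel": [0,0,0],"twist": [0,0,0]},
    {"gripper": 0.0,"travel": [0,0,0],"twist": [0,0,0]},
  ],
)

```text
time_s: 31.4
position: [0.6368, -0.1667, 0.2886]
tool_rot: [-0.001, 0.764, 0.645, -0.001]
contact_force: [-0.8, 1.2, -0.1]
opening: 0.0002
finger_force: 0.0
```

```bash
python3 plan.py
cat > knobs.py <<'E'
from h import *
C=np.array([526,-216.6]);a=np.radians(-99.6); ex=np.array([np.cos(a),np.sin(a)]); ey=np.array([-np.sin(a),np.cos(a)])
for n in('side','wrist','top'):
    m,p,d=cam(n); P=cloud(m,d,n=='wrist')*1000; xy=P[...,:2]-C; X=xy@ex; Y=xy@ey; Z=P[...,2]
    k=(X>-150)&(X<-40)&(abs(Y)<140)&(Z>100)&(Z<115)&(p.max(2)<90)
    nn,l,s,c=cv2.connectedComponentsWithStats(k.astype(np.uint8))
    for i in range(1,nn):
        if s[i,4]>15:
            x,y=np.median(X[l==i]),np.median(Y[l==i]); pv=55 if y>25 else -95
            print(n,'knob case',x.round(1),y.round(1),s[i,4],'ang',round(float(np.arctan2(x+111,y-pv)),2))
E
python3 knobs.py; python3 case.py wrist
```

```text
at [ 636.8 -166.7  288.6] psi_y -9.7 tilt [-0.003  0.001 -1.   ] j [-0.36  0.46  0.71  1.82  0.    1.38] t 31.4 open 0.2 F [-0.8  1.2 -0.1]
side knob case -116.0 99.0 40 ang -0.11
side knob case -116.4 -51.2 37 ang -0.12
wrist knob case -119.7 99.6 259 ang -0.19
wrist knob case -120.4 -47.8 237 ang -0.2
brick 3969 X [-77.  49.] Y [-25.  23.] ang 89.8 z 41.3
brick 4120 X [-75.  43.] Y [ 60. 107.] ang 89.5 z 41.1
brick 3379 X [-77.  48.] Y [-109.  -62.] ang 89.6 z 41.4
```

```bash
python3 plan.py 497 -389 300 -9.6 0
```

```text
at [ 636.5 -166.6  288.1] psi_y -9.7 tilt [-0.004  0.001 -1.   ] j [-0.36  0.46  0.71  1.82  0.    1.38] t 31.6 open 0.1 F [ 1.1 -0.4 -0.6]
[{"gripper":0.0,"travel":[-0.0347,-0.0143,-0.0017],"twist":[0,0,0.0]},{"gripper":0.0,"travel":[-0.0347,-0.0143,-0.0017],"twist":[0,0,0.0]},{"gripper":0.0,"travel":[-0.0347,-0.0143,-0.0017],"twist":[0,0,0.0]},{"gripper":0.0,"travel":[-0.0347,-0.0143,-0.0017],"twist":[0,0,0.0]},{"gripper":0.0,"travel":[-0.0347,-0.0143,-0.0017],"twist":[0,0,0.0]},{"gripper":0.0,"travel":[-0.0347,-0.0143,-0.0017],"twist":[0,0,0.0]},{"gripper":0.0,"travel":[-0.0347,-0.0143,-0.0017],"twist":[0,0,0.0]}]
```

>>> apply_moves(
  series=[
    {"gripper": 0.0,"travel": [-0.015,-0.014,-0.012],"twist": [0,0,0]},
    {"gripper": 0.0,"travel": [-0.035,-0.014,0],"twist": [0,0,0]},
    {"gripper": 0.0,"travel": [-0.035,-0.014,0],"twist": [0,0,0]},
    {"gripper": 0.0,"travel": [-0.035,-0.014,0],"twist": [0,0,0]},
    {"gripper": 0.0,"travel": [-0.035,-0.014,0],"twist": [0,0,0]},
    {"gripper": 0.0,"travel": [-0.035,-0.014,0],"twist": [0,0,0]},
    {"gripper": 0.0,"travel": [-0.035,-0.014,0],"twist": [0,0,0]},
    {"gripper": 0.0,"travel": [-0.018,0,0],"twist": [0,0,0]},
    {"gripper": 0.0,"travel": [0,0,0],"twist": [0,0,0]},
    {"gripper": 0.0,"travel": [0,0,0],"twist": [0,0,0]},
  ],
)

```text
time_s: 32.6
position: [0.4988, -0.3899, 0.3024]
tool_rot: [-0.0, 0.765, 0.644, 0.0]
contact_force: [0.6, 0.1, 0.7]
opening: -0.0001
finger_force: 0.0
```

```bash
python3 plan.py 497 -389 225 -9.6 0
```

```text
at [ 498.8 -389.9  302.4] psi_y -9.8 tilt [-0.     0.001 -1.   ] j [-0.77  0.39  0.64  1.82  0.    0.97] t 32.6 open -0.1 F [0.6 0.1 0.7]
[{"gripper":0.0,"travel":[0.0003,-0.001,0.0387],"twist":[0,0,-0.1]},{"gripper":0.0,"travel":[0.0003,-0.001,0.0387],"twist":[0,0,-0.1]}]
```

>>> apply_moves(
  series=[
    {"gripper": 0.0,"travel": [0,-0.002,0.03],"twist": [0,0,0]},
    {"gripper": 0.0,"travel": [0,0,0.03],"twist": [0,0,0]},
    {"gripper": 0.0,"travel": [0,0,0.017],"twist": [0,0,0]},
    {"gripper": 0.0,"travel": [0,0,0],"twist": [0,0,0]},
    {"gripper": 0.0,"travel": [0.015,0,0],"twist": [0,0,0]},
    {"gripper": 0.0,"travel": [0.016,0,0],"twist": [0,0,0]},
    {"gripper": 0.0,"travel": [0.016,0,0],"twist": [0,0,0]},
    {"gripper": 0.0,"travel": [0.016,0,0],"twist": [0,0,0]},
  ],
)

```text
time_s: 33.4
position: [0.5094, -0.3266, 0.2278]
tool_rot: [0.002, 0.764, 0.645, 0.0]
contact_force: [-0.5, -1.7, 1.6]
opening: 0.0003
finger_force: 1.4
```

>>> apply_moves(
  series=[
    {"gripper": 0.0,"travel": [0.0215,0,0.0005],"twist": [0,0,0]},
    {"gripper": 0.0,"travel": [0.0215,0,0.0035],"twist": [0,0,0]},
    {"gripper": 0.0,"travel": [0.0205,0,0.0065],"twist": [0,0,0]},
    {"gripper": 0.0,"travel": [0.0195,0,0.009],"twist": [0,0,0]},
    {"gripper": 0.0,"travel": [0.0185,0,0.0115],"twist": [0,0,0]},
    {"gripper": 0.0,"travel": [0.017,0,0.0135],"twist": [0,0,0]},
  ],
)

```text
time_s: 34.0
position: [0.529, -0.2086, 0.182]
tool_rot: [0.001, 0.764, 0.645, 0.001]
contact_force: [1.3, -1.5, 0.6]
opening: -0.0001
finger_force: 0.8
```

```bash
python3 plan.py
```

```text
at [ 529.  -208.6  182. ] psi_y -9.6 tilt [ 0.002 -0.001 -1.   ] j [-0.49  0.15  0.11  1.53  0.    1.25] t 34.0 open -0.1 F [ 1.3 -1.5  0.6]
```

>>> apply_moves(
  series=[
    {"gripper": 0.0,"travel": [0.0145,0,0.0155],"twist": [0,0,0]},
    {"gripper": 0.0,"travel": [0.0125,0,0.0175],"twist": [0,0,0]},
    {"gripper": 0.0,"travel": [0.01,0,0.019],"twist": [0,0,0]},
    {"gripper": 0.0,"travel": [0.0075,0,0.02],"twist": [0,0,0]},
    {"gripper": 0.0,"travel": [0.005,0,0.021],"twist": [0,0,0]},
    {"gripper": 0.0,"travel": [0.002,0,0.0175],"twist": [0,0,0]},
    {"gripper": 0.0,"travel": [0,0,0.003],"twist": [0,0,0]},
    {"gripper": 0.0,"travel": [0,0,0.002],"twist": [0,0,0]},
    {"gripper": 0.0,"travel": [0,0,0],"twist": [0,0,0]},
    {"gripper": 0.0,"travel": [0,0,0],"twist": [0,0,0]},
  ],
)

```text
time_s: 35.0
position: [0.5375, -0.1601, 0.0662]
tool_rot: [0.001, 0.764, 0.645, 0.0]
contact_force: [0.2, 0.1, 0.7]
opening: -0.0001
finger_force: 0.0
```

```bash
python3 plan.py
```

```text
at [ 537.5 -160.1   66.2] psi_y -9.7 tilt [ 0.001 -0.001 -1.   ] j [-0.41  0.17 -0.1   1.3  -0.    1.33] t 35.0 open -0.1 F [0.2 0.1 0.7]
```

>>> apply_moves(
  series=[
    {"gripper": 0.0,"travel": [0,0,0.002],"twist": [0,0,0]},
    {"gripper": 0.0,"travel": [0,0,0.002],"twist": [0,0,0]},
    {"gripper": 0.0,"travel": [0,0,0.001],"twist": [0,0,0]},
    {"gripper": 0.0,"travel": [0,0,0],"twist": [0,0,0]},
  ],
)

```text
time_s: 35.4
position: [0.5377, -0.1602, 0.0659]
tool_rot: [0.002, 0.765, 0.645, 0.001]
contact_force: [-6.9, 4.4, 19.2]
opening: 0.0005
finger_force: 9.6
```

```bash
python3 plan.py
```

```text
at [ 537.7 -160.2   65.9] psi_y -9.7 tilt [ 0.003 -0.001 -1.   ] j [-0.41  0.17 -0.1   1.3   0.    1.33] t 35.4 open 0.5 F [-6.9  4.4 19.2]
```

```bash
python3 plan.py 537 -158 160 -9.7 36 497 -89 150 91.5 36
```

```text
at [ 537.7 -160.2   65.9] psi_y -9.7 tilt [ 0.003 -0.001 -1.   ] j [-0.41  0.17 -0.1   1.3   0.    1.33] t 35.4 open 0.5 F [-6.9  4.4 19.2]
[{"gripper":0.036,"travel":[0.0007,-0.0004,-0.0314],"twist":[0,0,0.0]},{"gripper":0.036,"travel":[0.0007,-0.0004,-0.0314],"twist":[0,0,0.0]},{"gripper":0.036,"travel":[0.0007,-0.0004,-0.0314],"twist":[0,0,0.0]},{"gripper":0.036,"travel":[0.0061,-0.0051,0.001],"twist":[0,0,7.9]},{"gripper":0.036,"travel":[0.0054,-0.0059,0.001],"twist":[0,0,7.9]},{"gripper":0.036,"travel":[0.0045,-0.0066,0.001],"twist":[0,0,7.9]},{"gripper":0.036,"travel":[0.0036,-0.0071,0.001],"twist":[0,0,7.9]},{"gripper":0.036,"travel":[0.0025,-0.0076,0.001],"twist":[0,0,7.9]},{"gripper":0.036,"travel":[0.0015,-0.0078,0.001],"twist":[0,0,7.9]},{"gripper":0.036,"travel":[0.0004,-0.008,0.001],"twist":[0,0,7.9]}]
[{"gripper":0.036,"travel":[-0.0007,-0.0079,0.001],"twist":[0,0,7.9]},{"gripper":0.036,"travel":[-0.0018,-0.0078,0.001],"twist":[0,0,7.9]},{"gripper":0.036,"travel":[-0.0028,-0.0074,0.001],"twist":[0,0,7.9]}]
```

```bash
python3 plan.py 537 -158 160 -9.7 36 497 -89 150 1091.5 36
```

```text
at [ 537.7 -160.2   65.9] psi_y -9.7 tilt [ 0.003 -0.001 -1.   ] j [-0.41  0.17 -0.1   1.3   0.    1.33] t 35.4 open 0.5 F [-6.9  4.4 19.2]
[{"gripper":0.036,"travel":[0.0007,-0.0004,-0.0314],"twist":[0,0,0.0]},{"gripper":0.036,"travel":[0.0007,-0.0004,-0.0314],"twist":[0,0,0.0]},{"gripper":0.036,"travel":[0.0007,-0.0004,-0.0314],"twist":[0,0,0.0]},{"gripper":0.036,"travel":[0.0047,-0.0039,0.0008],"twist":[0,0,-7.8]},{"gripper":0.036,"travel":[0.0052,-0.0033,0.0008],"twist":[0,0,-7.8]},{"gripper":0.036,"travel":[0.0056,-0.0025,0.0008],"twist":[0,0,-7.8]},{"gripper":0.036,"travel":[0.0059,-0.0017,0.0008],"twist":[0,0,-7.8]},{"gripper":0.036,"travel":[0.0061,-0.0009,0.0008],"twist":[0,0,-7.8]},{"gripper":0.036,"travel":[0.0061,-0.0001,0.0008],"twist":[0,0,-7.8]},{"gripper":0.036,"travel":[0.0061,0.0007,0.0008],"twist":[0,0,-7.8]}]
[{"gripper":0.036,"travel":[0.0059,0.0016,0.0008],"twist":[0,0,-7.8]},{"gripper":0.036,"travel":[0.0057,0.0024,0.0008],"twist":[0,0,-7.8]},{"gripper":0.036,"travel":[0.0053,0.0031,0.0008],"twist":[0,0,-7.8]},{"gripper":0.036,"travel":[0.0048,0.0038,0.0008],"twist":[0,0,-7.8]},{"gripper":0.036,"travel":[0.0043,0.0044,0.0008],"twist":[0,0,-7.8]},{"gripper":0.036,"travel":[0.0036,0.0049,0.0008],"twist":[0,0,-7.8]}]
```

>>> apply_moves(
  series=[
    {"gripper": 0.0,"travel": [0.001,0,-0.03],"twist": [0,0,0]},
    {"gripper": 0.036,"travel": [0.001,0,-0.033],"twist": [0,0,0]},
    {"gripper": 0.036,"travel": [0,0,-0.033],"twist": [0,0,0]},
    {"gripper": 0.036,"travel": [0.0045,-0.004,0.001],"twist": [0,0,-7.8]},
    {"gripper": 0.036,"travel": [0.005,-0.0035,0.001],"twist": [0,0,-7.8]},
    {"gripper": 0.036,"travel": [0.0055,-0.0025,0.001],"twist": [0,0,-7.8]},
    {"gripper": 0.036,"travel": [0.006,-0.0015,0.001],"twist": [0,0,-7.8]},
    {"gripper": 0.036,"travel": [0.006,-0.001,0.001],"twist": [0,0,-7.8]},
    {"gripper": 0.036,"travel": [0.006,0,0.001],"twist": [0,0,-7.8]},
    {"gripper": 0.036,"travel": [0.006,0.0005,0.001],"twist": [0,0,-7.8]},
  ],
)

```text
time_s: 36.4
position: [0.5156, -0.1216, 0.1496]
tool_rot: [0.0, 0.381, 0.924, -0.0]
contact_force: [-0.8, 1.0, 0.7]
opening: 0.0362
finger_force: 0.0
```

>>> apply_moves(
  series=[
    {"gripper": 0.036,"travel": [0.006,0.0015,0.001],"twist": [0,0,-7.8]},
    {"gripper": 0.036,"travel": [0.0055,0.0025,0.001],"twist": [0,0,-7.8]},
    {"gripper": 0.036,"travel": [0.0055,0.003,0.001],"twist": [0,0,-7.8]},
    {"gripper": 0.036,"travel": [0.005,0.004,0.001],"twist": [0,0,-7.8]},
    {"gripper": 0.036,"travel": [0.0045,0.0045,0.001],"twist": [0,0,-7.8]},
    {"gripper": 0.036,"travel": [0.0035,0.005,0],"twist": [0,0,-7.8]},
    {"gripper": 0.036,"travel": [0,0,0],"twist": [0,0,0]},
    {"gripper": 0.036,"travel": [0,0,0],"twist": [0,0,0]},
    {"gripper": 0.036,"travel": [0,0,0],"twist": [0,0,0]},
  ],
)

```text
time_s: 37.3
position: [0.4971, -0.0895, 0.1445]
tool_rot: [0.0, -0.014, 1.0, -0.0]
contact_force: [0.7, -0.3, -0.2]
opening: 0.0362
finger_force: 0.0
```

```bash
python3 plan.py; python3 knobs.py; python3 wpic.py w5
python3 - <<'E'
from h import *
C=np.array([526,-216.6]);a=np.radians(-99.6); ex=np.array([np.cos(a),np.sin(a)]); ey=np.array([-np.sin(a),np.cos(a)])
m,p,d=cam('side'); P=cloud(m,d)*1000; xy=P[...,:2]-C; X=xy@ex; Y=xy@ey; Z=P[...,2]
for x in(-80,-40,0,40,80): print(x,np.nanmedian(Z[(abs(X-x)<6)&(abs(Y+0)<110)]).round(1),end=' ')
E
```

```text
at [497.1 -89.5 144.5] psi_y 91.6 tilt [ 0. -0. -1.] j [-0.31 -0.01 -0.13  1.45 -0.   -0.34] t 37.3 open 36.2 F [ 0.7 -0.3 -0.2]
side knob case -116.6 98.7 38 ang -0.13
side knob case -116.5 -50.9 41 ang -0.12
wrist knob case -120.1 -52.7 751 ang -0.21
-80 532.0 -40 67.2 0 67.3 40 67.4 80 66.6
```

View pics/w5.png

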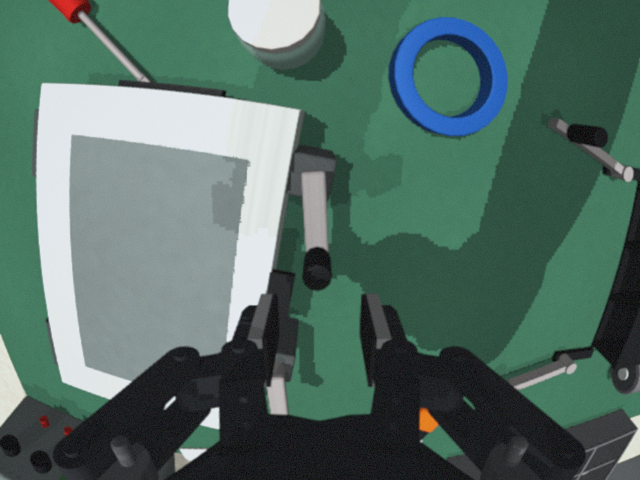

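The lid is shut flat. Knob 0 is at (317,268) in the wrist view, ahead of the pads. Descend and grip it.

>>> apply_moves(
  series=[
    {"gripper": 0.036,"travel": [0.0015,-0.0015,0.02],"twist": [0,0,0]},
    {"gripper": 0.036,"travel": [0,0,0.025],"twist": [0,0,0]},
    {"gripper": 0.036,"travel": [0,0,0.014],"twist": [0,0,0]},
    {"gripper": 0.036,"travel": [0,0,0],"twist": [0,0,0]},
    {"gripper": 0.0,"travel": [0,0,0],"twist": [0,0,0]},
    {"gripper": 0.0,"travel": [0,0,0],"twist": [0,0,0]},
    {"gripper": 0.0,"travel": [0,0,0],"twist": [0,0,0]},
    {"gripper": 0.0,"travel": [0,0,0],"twist": [0,0,0]},
  ],
)

```text
time_s: 38.35
position: [0.496, -0.0908, 0.0864]
tool_rot: [0.001, -0.015, 1.0, -0.0]
contact_force: [-1.3, 0.2, 1.5]
opening: 0.0141
finger_force: 58.6
```

```bash
python3 plan.py
```

```text
at [496.  -90.8  86.4] psi_y 91.7 tilt [ 0.002 -0.001 -1.   ] j [-0.31  0.01 -0.23  1.33 -0.   -0.34] t 38.35 open 14.1 F [-1.3  0.2  1.5]
```

>>> apply_moves(
  series=[
    {"gripper": 0.0,"travel": [0.0005,-0.0066,0],"twist": [0,0,8.4]},
    {"gripper": 0.0,"travel": [0.0005,-0.0066,0],"twist": [0,0,8.4]},
    {"gripper": 0.0,"travel": [0.0005,-0.0066,0],"twist": [0,0,8.4]},
    {"gripper": 0.0,"travel": [0.0005,-0.0066,0],"twist": [0,0,8.4]},
    {"gripper": 0.0,"travel": [0.0005,-0.0066,0],"twist": [0,0,8.4]},
    {"gripper": 0.0,"travel": [0.0005,-0.0066,0],"twist": [0,0,8.4]},
    {"gripper": 0.0,"travel": [0.0005,-0.0066,0],"twist": [0,0,8.4]},
    {"gripper": 0.0,"travel": [0.0005,-0.0066,0],"twist": [0,0,8.4]},
    {"gripper": 0.0,"travel": [0.0005,-0.0066,0],"twist": [0,0,8.4]},
    {"gripper": 0.0,"travel": [0.0005,-0.0066,0],"twist": [0,0,8.4]},
  ],
)

```text
time_s: 39.35
position: [0.4595, -0.1362, 0.0865]
tool_rot: [0.003, 0.66, 0.751, 0.003]
contact_force: [8.4, 2.7, -2.4]
opening: 0.0139
finger_force: 58.7
```

>>> apply_moves(
  series=[
    {"gripper": 0.0,"travel": [0.0005,-0.0066,0],"twist": [0,0,8.4]},
    {"gripper": 0.0,"travel": [0.0005,-0.0066,0],"twist": [0,0,8.0]},
    {"gripper": 0.0,"travel": [0,0,0],"twist": [0,0,0]},
    {"gripper": 0.0,"travel": [0,0,0],"twist": [0,0,0]},
  ],
)

```text
time_s: 39.75
position: [0.4467, -0.1362, 0.0865]
tool_rot: [0.003, 0.759, 0.651, 0.004]
contact_force: [7.8, 2.8, -3.3]
opening: 0.0133
finger_force: 58.6
```

```bash
python3 plan.py 443.3 -135.7 86 -8.7 0
```

```text
at [ 446.7 -136.2   86.5] psi_y -8.7 tilt [ 0.009  0.001 -1.   ] j [-0.44 -0.09 -0.33  1.33  0.    1.28] t 39.75 open 13.3 F [ 7.8  2.8 -3.3]
[{"gripper":0.0,"travel":[0.0,-0.0035,0.0005],"twist":[0,0,0.0]}]
```

>>> apply_moves(
  series=[
    {"gripper": 0.0,"travel": [0,-0.003,0],"twist": [0,0,1]},
    {"gripper": 0.0,"travel": [0,-0.002,0],"twist": [0,0,0]},
    {"gripper": 0.0,"travel": [0,0,0],"twist": [0,0,0]},
    {"gripper": 0.0,"travel": [0,0,0],"twist": [0,0,0]},
  ],
)

```text
time_s: 40.15
position: [0.4435, -0.1364, 0.0865]
tool_rot: [0.004, 0.764, 0.645, 0.004]
contact_force: [11.8, 0.7, -7.8]
opening: 0.0135
finger_force: 59.0
```

```bash
python3 plan.py 443.3 -135.7 86 -8.7 0
```

```text
at [ 443.5 -136.4   86.5] psi_y -9.7 tilt [ 0.012 -0.001 -1.   ] j [-0.45 -0.11 -0.34  1.33  0.    1.29] t 40.15 open 13.5 F [11.8  0.7 -7.8]
[{"gripper":0.0,"travel":[0.0006,-0.0003,0.0005],"twist":[0,0,-1.0]}]
```

>>> apply_moves(
  series=[
    {"gripper": 0.036,"travel": [0,0,0],"twist": [0,0,0]},
    {"gripper": 0.036,"travel": [0,0,0],"twist": [0,0,0]},
    {"gripper": 0.036,"travel": [0,0,-0.03],"twist": [0,0,0]},
    {"gripper": 0.036,"travel": [0,0,-0.035],"twist": [0,0,0]},
    {"gripper": 0.036,"travel": [-0.05,0,-0.02],"twist": [0,0,0]},
    {"gripper": 0.036,"travel": [0,0,0],"twist": [0,0,0]},
    {"gripper": 0.036,"travel": [0,0,0],"twist": [0,0,0]},
    {"gripper": 0.036,"travel": [0,0,0],"twist": [0,0,0]},
  ],
)

```text
time_s: 40.95
position: [0.4296, -0.1809, 0.1682]
tool_rot: [-0.001, 0.764, 0.645, -0.0]
contact_force: [-0.9, -1.1, -0.6]
opening: 0.0361
finger_force: 0.0
```

```bash
cat > bar.py <<'E'
import sys
from h import *
C=np.array([526,-216.6]);a=np.radians(-99.6); ex=np.array([np.cos(a),np.sin(a)]); ey=np.array([-np.sin(a),np.cos(a)])
for n in sys.argv[1:]:
    m,p,d=cam(n); P=cloud(m,d,n=='wrist')*1000; xy=P[...,:2]-C; X=xy@ex; Y=xy@ey; Z=P[...,2]
    for pv in(-95,55):
        b=(np.hypot(X+111,Y-pv)<62)&(X<-40)
        k=b&(Z>98)&(Z<115)&(p.max(2)<90)
        if k.sum()>15: x,y=np.median(X[k]),np.median(Y[k]); print(n,pv,'knob',x.round(1),y.round(1),'ang',round(float(np.arctan2(x+111,y-pv)),3),k.sum())
        k=b&(Z>72)&(Z<86)&(p.min(2)>70)
        if k.sum()>20:
            q=np.c_[X[k],Y[k]]; u,s,v=np.linalg.svd(q-q.mean(0)); v=v[0]; v=v*np.sign(v@(q.mean(0)-[-111,pv])); print(n,pv,'bar dir ang',round(float(np.arctan2(v[0],v[1])),3),k.sum(),'mean',q.mean(0).round(1))
    k=(X>-90)&(X<-45)&(abs(Y)<130)&(Z>60)&(Z<71)
    e=[]
    for y in range(-60,50,10):
        q=(abs(Y-y)<4)&(abs(Z-66)<6)&(X<-60)&(abs(y)>34)
        if q.sum()>10: e.append((y,np.percentile(X[q],2).round(1)))
    print(n,'lid edge',e)
E
python3 bar.py wrist side top; python3 plan.py 643.5 -117 150 1091 36
```

```text
wrist -95 knob -65.9 -96.4 ang 1.601 643
wrist -95 bar dir ang 1.634 1616 mean [-93.6 -95.1]
wrist 55 knob -119.7 95.4 ang -0.212 442
wrist 55 bar dir ang -0.234 1032 mean [-113.4   69.3]
wrist lid edge [(-60, np.float64(-93.3)), (-50, np.float64(-93.3)), (-40, np.float64(-93.3)), (40, np.float64(-93.3))]
side -95 bar dir ang 1.605 69 mean [-84.6 -98.5]
side 55 knob -116.4 98.5 ang -0.123 37
side 55 bar dir ang -0.455 124 mean [-107.7   73.4]
side lid edge [(-60, np.float64(-1682.8)), (-50, np.float64(-1686.5)), (-40, np.float64(-1681.4)), (40, np.float64(-1697.0))]
top -95 knob -66.9 -94.9 ang 1.569 66
top -95 bar dir ang 1.649 174 mean [-94.8 -93. ]
top 55 knob -121.5 99.8 ang -0.23 61
top 55 bar dir ang -0.244 156 mean [-114.3   73.2]
top lid edge [(-60, np.float64(-567.5)), (-50, np.float64(-863.3)), (-40, np.float64(-858.4)), (40, np.float64(-709.8))]
at [ 429.6 -180.4  167.9] psi_y -9.7 tilt [-0.002  0.001 -1.   ] j [-0.54 -0.11 -0.18  1.5   0.    1.2 ] t 41.1 open 35.7 F [ 0.3 -1.  -0.3]
[{"gripper":0.036,"travel":[0.0076,0.0154,0.0014],"twist":[0,0,-7.7]},{"gripper":0.036,"travel":[0.0054,0.0163,0.0014],"twist":[0,0,-7.7]},{"gripper":0.036,"travel":[0.0032,0.0169,0.0014],"twist":[0,0,-7.7]},{"gripper":0.036,"travel":[0.0009,0.0171,0.0014],"twist":[0,0,-7.7]},{"gripper":0.036,"travel":[-0.0014,0.0171,0.0014],"twist":[0,0,-7.7]},{"gripper":0.036,"travel":[-0.0037,0.0168,0.0014],"twist":[0,0,-7.7]},{"gripper":0.036,"travel":[-0.0059,0.0161,0.0014],"twist":[0,0,-7.7]},{"gripper":0.036,"travel":[-0.008,0.0152,0.0014],"twist":[0,0,-7.7]},{"gripper":0.036,"travel":[-0.0099,0.014,0.0014],"twist":[0,0,-7.7]},{"gripper":0.036,"travel":[-0.0117,0.0125,0.0014],"twist":[0,0,-7.7]}]
[{"gripper":0.036,"travel":[-0.0133,0.0108,0.0014],"twist":[0,0,-7.7]},{"gripper":0.036,"travel":[-0.0146,0.009,0.0014],"twist":[0,0,-7.7]},{"gripper":0.036,"travel":[-0.0157,0.0069,0.0014],"twist":[0,0,-7.7]}]
```

>>> apply_moves(
  series=[
    {"gripper": 0.036,"travel": [0.0075,0.0155,0.0015],"twist": [0,0,-7.7]},
    {"gripper": 0.036,"travel": [0.0055,0.0165,0.0015],"twist": [0,0,-7.7]},
    {"gripper": 0.036,"travel": [0.003,0.017,0.0015],"twist": [0,0,-7.7]},
    {"gripper": 0.036,"travel": [0.001,0.017,0.0015],"twist": [0,0,-7.7]},
    {"gripper": 0.036,"travel": [-0.0015,0.017,0.0015],"twist": [0,0,-7.7]},
    {"gripper": 0.036,"travel": [-0.0035,0.017,0.0015],"twist": [0,0,-7.7]},
    {"gripper": 0.036,"travel": [-0.006,0.016,0.0015],"twist": [0,0,-7.7]},
    {"gripper": 0.036,"travel": [-0.008,0.015,0.0015],"twist": [0,0,-7.7]},
    {"gripper": 0.036,"travel": [-0.01,0.014,0.0015],"twist": [0,0,-7.7]},
    {"gripper": 0.036,"travel": [-0.0115,0.0125,0.0015],"twist": [0,0,-7.7]},
  ],
)

```text
time_s: 42.1
position: [0.5951, -0.1318, 0.1528]
tool_rot: [-0.001, 0.194, 0.981, 0.0]
contact_force: [-0.1, -0.5, 0.0]
opening: 0.0357
finger_force: 0.0
```

>>> apply_moves(
  series=[
    {"gripper": 0.036,"travel": [-0.0135,0.011,0.0015],"twist": [0,0,-7.7]},
    {"gripper": 0.036,"travel": [-0.0145,0.009,0.0015],"twist": [0,0,-7.7]},
    {"gripper": 0.036,"travel": [-0.0155,0.007,0],"twist": [0,0,-7.7]},
    {"gripper": 0.036,"travel": [0,0,0],"twist": [0,0,0]},
    {"gripper": 0.036,"travel": [0,0,0],"twist": [0,0,0]},
    {"gripper": 0.036,"travel": [0,0,0],"twist": [0,0,0]},
  ],
)

```text
time_s: 42.7
position: [0.6433, -0.1181, 0.1506]
tool_rot: [-0.001, -0.003, 1.0, 0.0]
contact_force: [-0.7, 0.1, -0.8]
opening: 0.036
finger_force: 0.0
```

```bash
python3 plan.py 643.5 -116 85.5 1091 36; python3 bar.py wrist|grep knob
```

```text
at [ 643.3 -118.1  150.6] psi_y 90.3 tilt [-0.001  0.    -1.   ] j [-0.28  0.39  0.33  1.52 -0.   -0.29] t 42.7 open 36.0 F [-0.7  0.1 -0.8]
[{"gripper":0.036,"travel":[-0.0001,0.001,0.0326],"twist":[0,0,-0.3]},{"gripper":0.036,"travel":[-0.0001,0.001,0.0326],"twist":[0,0,-0.3]}]
wrist 55 knob -119.4 97.1 ang -0.196 726
```

>>> apply_moves(
  series=[
    {"gripper": 0.036,"travel": [0,0.002,0.02],"twist": [0,0,0]},
    {"gripper": 0.036,"travel": [0,0,0.025],"twist": [0,0,0]},
    {"gripper": 0.036,"travel": [0,0,0.019],"twist": [0,0,0]},
    {"gripper": 0.036,"travel": [0,0,0],"twist": [0,0,0]},
    {"gripper": 0.0,"travel": [0,0,0],"twist": [0,0,0]},
    {"gripper": 0.0,"travel": [0,0,0],"twist": [0,0,0]},
    {"gripper": 0.0,"travel": [0,0,0],"twist": [0,0,0]},
    {"gripper": 0.0,"travel": [0,0,0],"twist": [0,0,0]},
  ],
)

```text
time_s: 43.55
position: [0.6443, -0.1166, 0.0883]
tool_rot: [0.0, -0.003, 1.0, -0.0]
contact_force: [-2.0, -0.5, 1.7]
opening: 0.0141
finger_force: 58.8
```

```bash
python3 plan.py
```

```text
at [ 644.3 -116.6   88.3] psi_y 90.4 tilt [ 0.001 -0.001 -1.   ] j [-0.28  0.4   0.22  1.4  -0.   -0.29] t 43.55 open 14.1 F [-2.  -0.5  1.7]
```

>>> apply_moves(
  series=[
    {"gripper": 0.0,"travel": [0.0005,-0.0066,0],"twist": [0,0,8.4]},
    {"gripper": 0.0,"travel": [0.0005,-0.0066,0],"twist": [0,0,8.4]},
    {"gripper": 0.0,"travel": [0.0005,-0.0066,0],"twist": [0,0,8.4]},
    {"gripper": 0.0,"travel": [0.0005,-0.0066,0],"twist": [0,0,8.4]},
    {"gripper": 0.0,"travel": [0.0005,-0.0066,0],"twist": [0,0,8.4]},
    {"gripper": 0.0,"travel": [0.0005,-0.0066,0],"twist": [0,0,8.4]},
    {"gripper": 0.0,"travel": [0.0005,-0.0066,0],"twist": [0,0,8.4]},
    {"gripper": 0.0,"travel": [0.0005,-0.0066,0],"twist": [0,0,8.4]},
    {"gripper": 0.0,"travel": [0.0005,-0.0066,0],"twist": [0,0,8.4]},
    {"gripper": 0.0,"travel": [0.0005,-0.0066,0],"twist": [0,0,8.4]},
  ],
)

```text
time_s: 44.55
position: [0.607, -0.1617, 0.0884]
tool_rot: [0.003, 0.669, 0.743, 0.002]
contact_force: [5.5, 1.1, -2.8]
opening: 0.0135
finger_force: 58.8
```

>>> apply_moves(
  series=[
    {"gripper": 0.0,"travel": [0.0005,-0.0066,0],"twist": [0,0,8.4]},
    {"gripper": 0.0,"travel": [0.0005,-0.0066,0],"twist": [0,0,8.0]},
    {"gripper": 0.0,"travel": [0,-0.003,0],"twist": [0,0,0]},
    {"gripper": 0.0,"travel": [0,0,0],"twist": [0,0,0]},
    {"gripper": 0.0,"travel": [0,0,0],"twist": [0,0,0]},
  ],
)

```text
time_s: 45.05
position: [0.5931, -0.1614, 0.0884]
tool_rot: [0.005, 0.767, 0.642, 0.004]
contact_force: [9.4, -1.7, -6.5]
opening: 0.0135
finger_force: 58.8
```

```bash
python3 plan.py 591.7 -160.7 88 -9 0
```

```text
at [ 593.1 -161.4   88.4] psi_y -10.1 tilt [ 0.012 -0.002 -1.   ] j [-0.38  0.28  0.08  1.36  0.    1.37] t 45.05 open 13.5 F [ 9.4 -1.7 -6.5]
[{"gripper":0.0,"travel":[0.0004,-0.0015,0.0004],"twist":[0,0,-1.1]}]
```

Nudge 2 mm more, release, and check.

>>> apply_moves(
  series=[
    {"gripper": 0.0,"travel": [0,-0.002,0],"twist": [0,0,0]},
    {"gripper": 0.0,"travel": [0,0,0],"twist": [0,0,0]},
    {"gripper": 0.036,"travel": [0,0,0],"twist": [0,0,0]},
    {"gripper": 0.036,"travel": [0,0,0],"twist": [0,0,0]},
    {"gripper": 0.04,"travel": [0,0,-0.03],"twist": [0,0,0]},
    {"gripper": 0.04,"travel": [0,0,-0.035],"twist": [0,0,0]},
    {"gripper": 0.04,"travel": [-0.05,0,-0.02],"twist": [0,0,0]},
    {"gripper": 0.04,"travel": [0,0,0],"twist": [0,0,0]},
    {"gripper": 0.04,"travel": [0,0,0],"twist": [0,0,0]},
    {"gripper": 0.04,"travel": [0,0,0],"twist": [0,0,0]},
  ],
)

```text
time_s: 46.05
position: [0.5772, -0.2051, 0.1698]
tool_rot: [-0.001, 0.766, 0.643, -0.0]
contact_force: [0.7, -1.4, -0.0]
opening: 0.0402
finger_force: 0.0
```

```bash
python3 bar.py wrist; python3 veh.py;  python3 plan.py
```

```text
wrist -95 knob -65.3 -92.6 ang 1.519 508
wrist -95 bar dir ang 1.561 1240 mean [-91.5 -93.4]
wrist 55 knob -65.8 53.5 ang 1.604 640
wrist 55 bar dir ang 1.632 1584 mean [-93.7  54.9]
wrist lid edge [(-60, np.float64(-93.1)), (-50, np.float64(-93.1)), (-40, np.float64(-93.1)), (40, np.float64(-93.2))]
knob 46 [666. 114.  64.]
knob 54 [408. 116.  64.]
at [ 577.1 -204.6  169.2] psi_y -10.0 tilt [-0.002  0.001 -1.   ] j [-0.45  0.27  0.23  1.53  0.    1.29] t 46.15 open 40.0 F [-0.4  0.8 -0.5]
```

```bash
python3 plan.py 408.5 115.5 110 1071 40
```

```text
at [ 577.1 -204.6  169.2] psi_y -10.0 tilt [-0.002  0.001 -1.   ] j [-0.45  0.27  0.23  1.53  0.    1.29] t 46.15 open 40.0 F [-0.4  0.8 -0.5]
[{"gripper":0.04,"travel":[0.026,-0.0201,0.0054],"twist":[0,0,-7.4]},{"gripper":0.04,"travel":[0.0284,-0.0166,0.0054],"twist":[0,0,-7.4]},{"gripper":0.04,"travel":[0.0303,-0.0128,0.0054],"twist":[0,0,-7.4]},{"gripper":0.04,"travel":[0.0317,-0.0088,0.0054],"twist":[0,0,-7.4]},{"gripper":0.04,"travel":[0.0326,-0.0047,0.0054],"twist":[0,0,-7.4]},{"gripper":0.04,"travel":[0.0329,-0.0004,0.0054],"twist":[0,0,-7.4]},{"gripper":0.04,"travel":[0.0327,0.0038,0.0054],"twist":[0,0,-7.4]},{"gripper":0.04,"travel":[0.0319,0.008,0.0054],"twist":[0,0,-7.4]},{"gripper":0.04,"travel":[0.0306,0.012,0.0054],"twist":[0,0,-7.4]},{"gripper":0.04,"travel":[0.0288,0.0159,0.0054],"twist":[0,0,-7.4]}]
[{"gripper":0.04,"travel":[0.0265,0.0195,0.0054],"twist":[0,0,-7.4]}]
```

>>> apply_moves(
  series=[
    {"gripper": 0.04,"travel": [0.026,-0.02,0.004],"twist": [0,0,-7.4]},
    {"gripper": 0.04,"travel": [0.0285,-0.0165,0.004],"twist": [0,0,-7.4]},
    {"gripper": 0.04,"travel": [0.0305,-0.013,0.004],"twist": [0,0,-7.4]},
    {"gripper": 0.04,"travel": [0.0315,-0.009,0.004],"twist": [0,0,-7.4]},
    {"gripper": 0.04,"travel": [0.0325,-0.0045,0.006],"twist": [0,0,-7.4]},
    {"gripper": 0.04,"travel": [0.033,-0.0005,0.006],"twist": [0,0,-7.4]},
    {"gripper": 0.04,"travel": [0.0325,0.004,0.006],"twist": [0,0,-7.4]},
    {"gripper": 0.04,"travel": [0.032,0.008,0.006],"twist": [0,0,-7.4]},
    {"gripper": 0.04,"travel": [0.0305,0.012,0.006],"twist": [0,0,-7.4]},
    {"gripper": 0.04,"travel": [0.029,0.016,0.006],"twist": [0,0,-7.4]},
  ],
)

```text
time_s: 47.15
position: [0.4231, 0.0874, 0.1174]
tool_rot: [-0.001, 0.222, 0.975, -0.0]
contact_force: [-0.4, 0.1, -0.2]
opening: 0.0402
finger_force: 0.0
```

>>> apply_moves(
  series=[
    {"gripper": 0.04,"travel": [0.0265,0.0195,0.006],"twist": [0,0,-7.4]},
    {"gripper": 0.04,"travel": [0,0,0],"twist": [0,0,0]},
    {"gripper": 0.04,"travel": [0,0,0],"twist": [0,0,0]},
    {"gripper": 0.04,"travel": [0,0,0],"twist": [0,0,0]},
  ],
)

```text
time_s: 47.55
position: [0.4096, 0.1146, 0.1123]
tool_rot: [0.0, 0.162, 0.987, -0.0]
contact_force: [-0.0, -0.3, -0.4]
opening: 0.0402
finger_force: 0.0
```

```bash
python3 plan.py 408.5 115.5 46 1071 40
cat > wk.py <<'E'
from h import *
m,p,d=cam('wrist'); P=cloud(m,d,True)*1000
k=(p.max(2)<80)&(abs(P[...,2]-61)<7)&(P[...,0]>370)&(P[...,0]<700)&(P[...,1]>90)&(P[...,1]<205)
n,l,s,c=cv2.connectedComponentsWithStats(k.astype(np.uint8))
for i in range(1,n):
    if s[i,4]>60: print('knob',s[i,4],np.median(P[l==i],0).round(1))
E
python3 wk.py
```

```text
at [409.6 114.6 112.3] psi_y 71.4 tilt [ 0. -0. -1.] j [ 0.12 -0.21 -0.38  1.4  -0.    0.44] t 47.55 open 40.2 F [-0.  -0.3 -0.4]
[{"gripper":0.04,"travel":[0.0007,0.0002,0.0332],"twist":[0,0,0.2]},{"gripper":0.04,"travel":[0.0007,0.0002,0.0332],"twist":[0,0,0.2]}]
knob 657 [403.3 117.3  63.5]
```

>>> apply_moves(
  series=[
    {"gripper": 0.04,"travel": [0.002,0,0.02],"twist": [0,0,0]},
    {"gripper": 0.04,"travel": [0,0,0.03],"twist": [0,0,0]},
    {"gripper": 0.04,"travel": [0,0,0.016],"twist": [0,0,0]},
    {"gripper": 0.04,"travel": [0,0,0],"twist": [0,0,0]},
    {"gripper": 0.0,"travel": [0,0,0],"twist": [0,0,0]},
    {"gripper": 0.0,"travel": [0,0,0],"twist": [0,0,0]},
    {"gripper": 0.0,"travel": [0,0,0],"twist": [0,0,0]},
    {"gripper": 0.0,"travel": [0,0,0],"twist": [0,0,0]},
  ],
)

```text
time_s: 48.4
position: [0.4088, 0.1148, 0.0479]
tool_rot: [0.001, 0.162, 0.987, -0.001]
contact_force: [-0.3, -3.9, 3.7]
opening: 0.0135
finger_force: 58.9
```

```bash
python3 plan.py
```

```text
at [408.8 114.8  47.9] psi_y 71.4 tilt [ 0.003 -0.001 -1.   ] j [ 0.12 -0.18 -0.48  1.26 -0.    0.44] t 48.4 open 13.5 F [-0.3 -3.9  3.7]
```

>>> apply_moves(
  series=[
    {"gripper": 0.0,"travel": [-0.0114,0.0008,0],"twist": [0,0,-8.2]},
    {"gripper": 0.0,"travel": [-0.0114,0.0008,0],"twist": [0,0,-8.2]},
    {"gripper": 0.0,"travel": [-0.0114,0.0008,0],"twist": [0,0,-8.2]},
    {"gripper": 0.0,"travel": [-0.0114,0.0008,0],"twist": [0,0,-8.2]},
    {"gripper": 0.0,"travel": [-0.0114,0.0008,0],"twist": [0,0,-8.2]},
    {"gripper": 0.0,"travel": [-0.0114,0.0008,0],"twist": [0,0,-8.2]},
    {"gripper": 0.0,"travel": [-0.0114,0.0008,0],"twist": [0,0,-8.2]},
    {"gripper": 0.0,"travel": [-0.0114,0.0008,0],"twist": [0,0,-8.2]},
  ],
)

```text
time_s: 49.2
position: [0.4931, 0.1371, 0.0479]
tool_rot: [0.001, -0.401, 0.916, -0.0]
contact_force: [-1.6, -1.0, 3.6]
opening: 0.0133
finger_force: 58.9
```

>>> apply_moves(
  series=[
    {"gripper": 0.0,"travel": [-0.0114,0.0008,0],"twist": [0,0,-8.2]},
    {"gripper": 0.0,"travel": [-0.0114,0.0008,0],"twist": [0,0,-8.2]},
    {"gripper": 0.0,"travel": [-0.0114,0.0008,0],"twist": [0,0,-8.2]},
    {"gripper": 0.0,"travel": [-0.0114,0.0008,0],"twist": [0,0,-8.2]},
    {"gripper": 0.0,"travel": [-0.0114,0.0008,0],"twist": [0,0,-8.2]},
    {"gripper": 0.0,"travel": [0,0,0],"twist": [0,0,0]},
    {"gripper": 0.0,"travel": [0,0,0],"twist": [0,0,0]},
  ],
)

```text
time_s: 49.9
position: [0.5138, 0.189, 0.0479]
tool_rot: [0.001, -0.694, 0.72, -0.0]
contact_force: [-1.6, 0.6, 5.6]
opening: 0.0135
finger_force: 59.1
```

```bash
python3 plan.py 514 192.3 48 0 0
```

```text
at [513.8 189.   47.9] psi_y 177.8 tilt [ 0.002  0.002 -1.   ] j [ 0.23  0.14 -0.17  1.26  0.   -1.3 ] t 49.9 open 13.5 F [-1.6  0.6  5.6]
[{"gripper":0.0,"travel":[-0.0033,-0.0001,-0.0001],"twist":[0,0,-2.2]}]
```

>>> apply_moves(
  series=[
    {"gripper": 0.0,"travel": [-0.002,0,0],"twist": [0,0,-1]},
    {"gripper": 0.0,"travel": [-0.002,0,0],"twist": [0,0,0]},
    {"gripper": 0.0,"travel": [0,0,0],"twist": [0,0,0]},
    {"gripper": 0.0,"travel": [0,0,0],"twist": [0,0,0]},
  ],
)

```text
time_s: 50.3
position: [0.5138, 0.1916, 0.0479]
tool_rot: [0.0, -0.7, 0.714, -0.001]
contact_force: [-0.3, -2.0, 5.9]
opening: 0.0136
finger_force: 59.2
```

>>> apply_moves(
  series=[
    {"gripper": 0.0,"travel": [-0.001,0,0],"twist": [0,0,0]},
    {"gripper": 0.0,"travel": [-0.001,0,0],"twist": [0,0,0]},
    {"gripper": 0.0,"travel": [0,0,0],"twist": [0,0,0]},
  ],
)

```text
time_s: 50.6
position: [0.5138, 0.1917, 0.0478]
tool_rot: [-0.001, -0.699, 0.715, -0.002]
contact_force: [-1.9, -6.8, 6.8]
opening: 0.0134
finger_force: 59.3
```

At the stop. Release and go to keeper 0.

>>> apply_moves(
  series=[
    {"gripper": 0.0,"travel": [0.001,0,0],"twist": [0,0,0]},
    {"gripper": 0.04,"travel": [0,0,0],"twist": [0,0,0]},
    {"gripper": 0.04,"travel": [0,0,0],"twist": [0,0,0]},
    {"gripper": 0.04,"travel": [0,0,-0.03],"twist": [0,0,0]},
    {"gripper": 0.04,"travel": [0,0,-0.03],"twist": [0,0,0]},
    {"gripper": 0.04,"travel": [0,0,0],"twist": [0,0,0]},
    {"gripper": 0.04,"travel": [0,0,0],"twist": [0,0,0]},
  ],
)

```text
time_s: 51.3
position: [0.514, 0.1936, 0.1072]
tool_rot: [0.001, -0.701, 0.714, -0.0]
contact_force: [0.7, -0.0, -0.6]
opening: 0.0397
finger_force: 0.0
```

```bash
python3 wk.py; python3 plan.py 665 113 112 106 40
```

```text
knob 497 [662.1 113.5  63. ]
knob 669 [511.5 188.6  63.7]
at [513.  193.3 105.9] psi_y 179.0 tilt [-0.  0. -1.] j [ 0.24  0.12 -0.08  1.38  0.   -1.31] t 51.35 open 39.8 F [-0.2  0.2 -0.4]
[{"gripper":0.04,"travel":[0.0078,-0.0153,-0.0006],"twist":[0,0,7.3]},{"gripper":0.04,"travel":[0.0057,-0.0162,-0.0006],"twist":[0,0,7.3]},{"gripper":0.04,"travel":[0.0036,-0.0168,-0.0006],"twist":[0,0,7.3]},{"gripper":0.04,"travel":[0.0015,-0.0171,-0.0006],"twist":[0,0,7.3]},{"gripper":0.04,"travel":[-0.0007,-0.0172,-0.0006],"twist":[0,0,7.3]},{"gripper":0.04,"travel":[-0.0029,-0.0169,-0.0006],"twist":[0,0,7.3]},{"gripper":0.04,"travel":[-0.005,-0.0164,-0.0006],"twist":[0,0,7.3]},{"gripper":0.04,"travel":[-0.0071,-0.0157,-0.0006],"twist":[0,0,7.3]},{"gripper":0.04,"travel":[-0.009,-0.0146,-0.0006],"twist":[0,0,7.3]},{"gripper":0.04,"travel":[-0.0108,-0.0134,-0.0006],"twist":[0,0,7.3]}]
```

>>> apply_moves(
  series=[
    {"gripper": 0.04,"travel": [0.008,-0.0155,-0.001],"twist": [0,0,7.3]},
    {"gripper": 0.04,"travel": [0.0055,-0.016,-0.001],"twist": [0,0,7.3]},
    {"gripper": 0.04,"travel": [0.0035,-0.017,-0.001],"twist": [0,0,7.3]},
    {"gripper": 0.04,"travel": [0.0015,-0.017,-0.001],"twist": [0,0,7.3]},
    {"gripper": 0.04,"travel": [-0.0005,-0.017,-0.001],"twist": [0,0,7.3]},
    {"gripper": 0.04,"travel": [-0.003,-0.017,0],"twist": [0,0,7.3]},
    {"gripper": 0.04,"travel": [-0.005,-0.0165,0],"twist": [0,0,7.3]},
    {"gripper": 0.04,"travel": [-0.007,-0.0155,0],"twist": [0,0,7.3]},
    {"gripper": 0.04,"travel": [-0.009,-0.0145,0],"twist": [0,0,7.3]},
    {"gripper": 0.04,"travel": [-0.011,-0.0135,0],"twist": [0,0,7.3]},
  ],
)

```text
time_s: 52.35
position: [0.6645, 0.1129, 0.1088]
tool_rot: [-0.002, -0.136, 0.991, 0.0]
contact_force: [-0.3, 0.6, 0.8]
opening: 0.04
finger_force: 0.0
```

>>> apply_moves(
  series=[
    {"gripper": 0.04,"travel": [0,0,0],"twist": [0,0,0]},
    {"gripper": 0.04,"travel": [0,0,0],"twist": [0,0,0]},
    {"gripper": 0.04,"travel": [0,0,0],"twist": [0,0,0]},
  ],
)

```text
time_s: 52.65
position: [0.6639, 0.1137, 0.1105]
tool_rot: [-0.001, -0.14, 0.99, 0.0]
contact_force: [0.4, 0.3, 0.2]
opening: 0.04
finger_force: 0.0
```

```bash
python3 wk.py; python3 plan.py 664.5 112.5 46.5 106 40
```

```text
knob 669 [513.1 188.7  63.5]
knob 679 [663.9 112.8  63.5]
at [664.1 113.8 110.8] psi_y 106.1 tilt [-0.002  0.    -1.   ] j [ 0.07  0.45  0.33  1.46  0.   -0.21] t 52.7 open 40.2 F [-0.1  0.2 -0. ]
[{"gripper":0.04,"travel":[0.0,-0.0007,0.0322],"twist":[0,0,0.0]},{"gripper":0.04,"travel":[0.0,-0.0007,0.0322],"twist":[0,0,0.0]}]
```

>>> apply_moves(
  series=[
    {"gripper": 0.04,"travel": [0,-0.001,0.02],"twist": [0,0,0]},
    {"gripper": 0.04,"travel": [0,0,0.03],"twist": [0,0,0]},
    {"gripper": 0.04,"travel": [0,0,0.014],"twist": [0,0,0]},
    {"gripper": 0.04,"travel": [0,0,0],"twist": [0,0,0]},
    {"gripper": 0.0,"travel": [0,0,0],"twist": [0,0,0]},
    {"gripper": 0.0,"travel": [0,0,0],"twist": [0,0,0]},
    {"gripper": 0.0,"travel": [0,0,0],"twist": [0,0,0]},
    {"gripper": 0.0,"travel": [0,0,0],"twist": [0,0,0]},
  ],
)

```text
time_s: 53.5
position: [0.6667, 0.1117, 0.0493]
tool_rot: [0.001, -0.139, 0.99, -0.001]
contact_force: [-0.3, -2.6, 1.8]
opening: 0.0132
finger_force: 58.7
```

>>> apply_moves(
  series=[
    {"gripper": 0.0,"travel": [0.0113,0.0013,0],"twist": [0,0,8.2]},
    {"gripper": 0.0,"travel": [0.0113,0.0013,0],"twist": [0,0,8.2]},
    {"gripper": 0.0,"travel": [0.0113,0.0013,0],"twist": [0,0,8.2]},
    {"gripper": 0.0,"travel": [0.0113,0.0013,0],"twist": [0,0,8.2]},
    {"gripper": 0.0,"travel": [0.0113,0.0013,0],"twist": [0,0,8.2]},
    {"gripper": 0.0,"travel": [0.0113,0.0013,0],"twist": [0,0,8.2]},
  ],
)

```text
time_s: 54.1
position: [0.6006, 0.1229, 0.0493]
tool_rot: [0.001, 0.289, 0.957, -0.002]
contact_force: [-2.3, -5.2, 4.6]
opening: 0.0135
finger_force: 59.1
```

```bash
python3 plan.py
```

```text
at [600.6 122.9  49.3] psi_y 56.3 tilt [ 0.002 -0.004 -1.   ] j [ 0.09  0.31  0.03  1.29 -0.    0.68] t 54.1 open 13.5 F [-2.3 -5.2  4.6]
```

>>> apply_moves(
  series=[
    {"gripper": 0.0,"travel": [0.0114,0.001,0],"twist": [0,0,8.1]},
    {"gripper": 0.0,"travel": [0.0114,0.001,0],"twist": [0,0,8.1]},
    {"gripper": 0.0,"travel": [0.0114,0.001,0],"twist": [0,0,8.1]},
    {"gripper": 0.0,"travel": [0.0114,0.001,0],"twist": [0,0,8.1]},
    {"gripper": 0.0,"travel": [0.0114,0.001,0],"twist": [0,0,8.1]},
    {"gripper": 0.0,"travel": [0.0114,0.001,0],"twist": [0,0,8.1]},
    {"gripper": 0.0,"travel": [0.009,0,0],"twist": [0,0,7]},
    {"gripper": 0.0,"travel": [0,0,0],"twist": [0,0,0]},
    {"gripper": 0.0,"travel": [0,0,0],"twist": [0,0,0]},
  ],
)

```text
time_s: 55.0
position: [0.5656, 0.1907, 0.0492]
tool_rot: [0.001, 0.699, 0.715, 0.001]
contact_force: [0.0, -2.6, 5.1]
opening: 0.0136
finger_force: 59.3
```

```bash
python3 plan.py 566 191.5 49 0 0
```

```text
at [565.6 190.7  49.2] psi_y 1.3 tilt [ 0.003  0.    -1.   ] j [ 0.21  0.27 -0.02  1.28 -0.    1.76] t 55.0 open 13.6 F [ 0.  -2.6  5.1]
[{"gripper":0.0,"travel":[0.0008,0.0004,0.0002],"twist":[0,0,1.3]}]
```

>>> apply_moves(
  series=[
    {"gripper": 0.0,"travel": [0.001,0,0],"twist": [0,0,1]},
    {"gripper": 0.0,"travel": [0.001,0,0],"twist": [0,0,0]},
    {"gripper": 0.0,"travel": [0.001,0,0],"twist": [0,0,0]},
    {"gripper": 0.0,"travel": [0,0,0],"twist": [0,0,0]},
  ],
)

```text
time_s: 55.4
position: [0.5657, 0.1915, 0.0492]
tool_rot: [0.002, 0.706, 0.708, -0.0]
contact_force: [-0.2, -6.3, 5.9]
opening: 0.0134
finger_force: 59.4
```

>>> apply_moves(
  series=[
    {"gripper": 0.0,"travel": [0.001,0,0],"twist": [0,0,0]},
    {"gripper": 0.0,"travel": [0,0,0],"twist": [0,0,0]},
  ],
)

```text
time_s: 55.6
position: [0.5657, 0.1916, 0.0491]
tool_rot: [0.003, 0.706, 0.708, -0.001]
contact_force: [-0.8, -8.4, 7.1]
opening: 0.0135
finger_force: 59.4
```

At the stop. Release, retreat clear of the view, and do a final check.

>>> apply_moves(
  series=[
    {"gripper": 0.0,"travel": [-0.0015,0,0],"twist": [0,0,0]},
    {"gripper": 0.04,"travel": [0,0,0],"twist": [0,0,0]},
    {"gripper": 0.04,"travel": [0,0,0],"twist": [0,0,0]},
    {"gripper": 0.04,"travel": [0,0,-0.03],"twist": [0,0,0]},
    {"gripper": 0.04,"travel": [0,0,-0.04],"twist": [0,0,0]},
    {"gripper": 0.04,"travel": [0,0,-0.04],"twist": [0,0,0]},
    {"gripper": 0.04,"travel": [0,-0.04,-0.03],"twist": [0,0,0]},
    {"gripper": 0.04,"travel": [-0.03,-0.04,0],"twist": [0,0,0]},
    {"gripper": 0.04,"travel": [-0.04,-0.04,0],"twist": [0,0,0]},
    {"gripper": 0.04,"travel": [-0.04,-0.04,0],"twist": [0,0,0]},
  ],
)

```text
time_s: 56.6
position: [0.4122, 0.0921, 0.187]
tool_rot: [-0.001, 0.705, 0.71, 0.0]
contact_force: [-0.6, -1.3, 0.6]
opening: 0.04
finger_force: 0.0
```

>>> apply_moves(
  series=[
    {"gripper": 0.04,"travel": [-0.04,-0.04,0],"twist": [0,0,0]},
    {"gripper": 0.04,"travel": [-0.03,-0.04,0],"twist": [0,0,0]},
    {"gripper": 0.04,"travel": [0,0,0],"twist": [0,0,0]},
    {"gripper": 0.04,"travel": [0,0,0],"twist": [0,0,0]},
    {"gripper": 0.04,"travel": [0,0,0],"twist": [0,0,0]},
  ],
)

```text
time_s: 57.1
position: [0.3394, 0.027, 0.1873]
tool_rot: [-0.0, 0.706, 0.709, 0.001]
contact_force: [-0.3, 0.1, 0.8]
opening: 0.0397
finger_force: 0.0
```

```bash
python3 veh.py; python3 bar.py top; python3 plan.py; python3 -c "
from h import *
m,p,d=cam('top'); save('topf',p)"
```

```text
knob 55 [565. 191.  64.]
knob 50 [513. 191.  65.]
top -95 knob -66.9 -94.9 ang 1.569 60
top -95 bar dir ang 1.603 183 mean [-94.8 -92.7]
top 55 knob -66.6 53.2 ang 1.612 61
top 55 bar dir ang 1.621 170 mean [-94.3  56.7]
top lid edge [(-60, np.float64(-567.0)), (-50, np.float64(-863.6)), (-40, np.float64(-857.4)), (40, np.float64(-709.1))]
at [339.6  27.1 187.4] psi_y 0.3 tilt [-0.     0.001 -1.   ] j [-0.12 -0.45 -0.41  1.61  0.    1.45] t 57.2 open 40.2 F [ 0.2 -0.1  1.1]
```

View pics/topf.png

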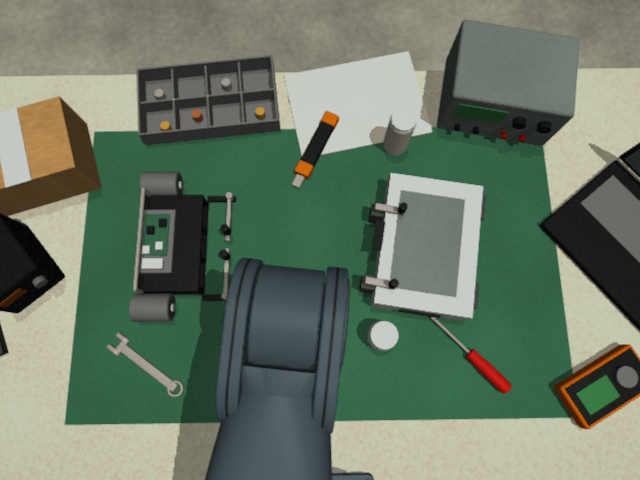

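The lid is shut, both turnbuttons point over it at (400,208) and (390,284), and both keepers lie across the bays at x≈228. The other items haven't moved. Handing in.

```bash
python3 -c "
from workcell import hand_in; print(hand_in())"
```

```text
the job is handed in; nothing more can be done
None
```

The job is done and handed in: all three packs lie flat side by side in the case, the lid is shut, both turnbuttons point over it, and both keepers are back across the empty bays. I nudged turnbutton 1 clear of the lid before closing it.

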